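# Load the free place on the inspection easel and lower its bail

### The arm

A 7-joint arm with a two-finger parallel gripper is mounted at the origin on a cart in front of the work surface, level with it; the furniture and walls round the work are solid. World frame = base frame: x ahead of the robot, y to its left, z up, the work surface at z = 0. Lengths are in mm, angles in rad, forces in N, time in s.
With the tool pointing down it reaches from about 400 to 900 mm from the base axis. Payload 5.6 kg.
Tool frame: the origin (TCP) lies at the very end of the fingers, on their centre line; the grasp point (between the pads) lies 19 mm behind it (robot.pinch_z is the distance from the TCP to the grasp point, in mm); z points along the fingers, y is the direction in which the jaws open and shut (so a half turn about z gives the same grasp; the last joint's range is limited). The gripper opens to 92 mm and grips with 3 to 60 N. Pads are 20 mm wide; open, the fingers measure 128 mm over their backs; the gripper's body (75 mm by 189 mm) begins 69 mm behind the grasp point.
Start: joints at [1.306, 0.468, -0.012, 1.603, 0.006, 1.071, -0.056], TCP at [142.948, -634.094, 214.592] pointing down, gripper open.
Joint ranges: [-2.53, 2.53], [-0.31, 2.02], [-1.57, 1.55], [0.28, 2.44], [-1.29, 4.43], [0.15, 1.84], [-2.92, 2.92]. Speed limits (rad/s): [2.57, 2.57, 3.14, 3.14, 3.14, 3.14, 3.14].

### API

Orientations are given as a 3x3 rotation matrix whose columns are the frame's x, y, z axes.
In Python, from rig import robot gives the robot as it stands. The module is installed in compiled form; this text tells all that it offers.
- The arm moves only by the tool carry_out, never from a script. Its argument "moves" is one flat list of numbers, 7 for each row, row after row: the shift along the world's x, y, z in m, then the turn, a rotation vector about the world's x, y, z in degrees, then the gripper command: -1 is shut, 1 is fully open, values between are in proportion. In form: [tx, ty, tz, wx, wy, wz, grip, tx, ty, tz, wx, wy, wz, grip, ...]. A call has exactly 10 rows; each row shifts and turns the commanded pose from where the row before left it; what a row does not reach is not made up. A row lasts 1/12 s, in which the tool goes at most 41.7 mm and 7.16 degrees, less where a joint would pass 70% of its speed; a pose out of reach is approached as far as the arm can. A call is refused whole if a number of a shift passes 0.0417 or a number of a turn 7.16, either way. A call with a gripper value outside its range is refused whole. The fingers move at their own pace and stop on an object; "grip_force" is the grip in N (left out, the last holds). Time passes only in rows, so rows that do not move let the fingers close, or fill a call up. It gives the time, the measured TCP pose, the force and the opening at its end, in the units of the state.
- robot.sense(): the state, without advancing time (a new reading comes with each control period).
- robot.get_image(name): name is "scene" or "top" or "wrist"; returns a dict with "color" (480x640x3 uint8, red, green, blue), "fov_y" (degrees; the focal length in pixels is half the picture's height over the tangent of half this angle, whatever the lens; pixels are square), "cx", "cy" (the principal point, pixels), "k1" (the pictures are not rectified: a ray, as slopes to the right and down, at radius r is drawn at 1 + k1 r^2 times it, then the intrinsics apply), "xyz" and "attitude" of the camera in the world; the wrist camera has in their place "mount" (4x4, takes a point from camera to tool coordinates, whose origin is the TCP and whose axes are the flange's). Camera axes: x right, y down, z forward; pixel columns grow to the right and rows downward; lengths in mm; the calibration is good to about 2 mm. A picture is of the moment at which its call begins: read the wrist's pose just before it. There is no depth.
- robot.sign_off(): hands the job in, once; it reports no verdict.
Trained networks look in the newest picture that a camera, given by its name, has taken for a name from the list of things; names that differ only in an ending like _2 or _b are one class to them, and where a whole thing is asked for, a point or a joint stands for the part that bears it (a point fixed in the world has none). Each returns a list of dicts, best first, with "score" (0 to 1); they miss things now and then, are a little off and sometimes report something else, mostly with a low value. They report only what shows in the picture. A call takes as long as a camera call. They do not tell look-alikes from the thing itself.
- robot.spot_in(camera, thing): "rect" ([centre column, centre row, width, height] in pixels, round what is visible of it).
- robot.masks_of(camera, thing): "region" (480x640 bool, what is visible of it) and "rect" ([centre column, centre row, width, height] in pixels, round what is visible of it).
The state is a dict: "clock": time; "joint_positions": joint angles; "dq": joint speeds; "tau": joint torques, N m; "ee_pos": TCP position; "orientation": TCP orientation; "force": force on the tool from outside, world axes, zero at the start; "torque": the same for the moment, N m; "finger_gap": finger opening in mm.
Only numpy, scipy, OpenCV 4.12 (cv2) and the standard library are available. Lean on these libraries where they do the work, as an engineer would, in place of code of your own. Each camera call takes 0.05 s, during which the arm holds its last target.

### The job

Take only the top framed filter plate off the stack and lay it on the sloping easel wherever there is room for it among the plates already there: flat on the face, short edge down on the ledge, clear of its neighbours, set down and not dropped. Then swing the hold-down bail all the way down so that its rod lies across all three plates. Do not shift the two plates already on the easel, and leave the rest of the stack where it is.

Things in the scene. Friction and masses are not known exactly. Their poses are not given: they have to be found in the camera images.
- plate_top: the plate to load, the top one of four on a cork mat: aluminium frame with an amber glass window, 60 (own x) x 44 (own y) x 8 mm, 60 g. Origin: centre of the underside, z out of the face, so the upper face is 8 mm above the origin
- plate_2: the plate directly below it, same make and frame; the plates lie on one another up to 3 mm out of line
- plate_a: a like plate already lying on the easel, its 60 mm side up the slope; origin: centre of the underside, on the face
- plate_b: another like plate already on the easel, to the left of plate_a (larger y); the room that is left may be to the right or to the left of the pair
- ledge (a point): middle of the inner corner where the easel's black sloping face meets its ledge; x points up the slope (24 degrees from level, rising away from the robot), y left along the ledge, z square out of the face. Face: 280 mm long (y -140 to 140), 95 mm up the slope. The ledge is a lip 6 mm high; the ends are open. A plate down on the ledge has its origin at x = 30 mm, z = 0
- bail (a joint): angle of the bail, a U of 8 mm steel rod with red sleeves hinged at both ends of the easel: 0 = the rod lies on the plates' faces, growing as it is raised up and back (2.45 = farthest). A stiff hinge: it stays where it is left. Hinge axis: along the ledge's y, 78 mm up the slope, 12 mm off the face; arms 45 mm
- bail_rod (a point): middle of the bail's long rod (on its axis, rod 298 mm long along the ledge's y, 8 mm thick)
Mind the look-alikes: they are no part of the job. Leave any green look-alike of the plate_a alone.

How it is judged:
By the outcome, as a careful person would: the job done as asked, in the order asked, and still so for the second after the job is handed in, with the robot touching nothing.
It also fails if it takes over 58 s, if anything falls off the work surface, if the arm or the gripper's body presses on something with over 40 N, if the wrist force passes 120 N, or if a joint passes its speed limit or range.

## Working session

There is one attempt and no reset: what is moved stays moved. The work goes in short steps, Python scripts to look and compute and a tool call to move; the robot and the scene stay as the last step left them, time stands still between calls to the robot, and variables do not carry over. Pictures are saved under pics/ and viewed, and the job is handed in when it is done.

Besides the shell and the picture viewer there is one more tool, called as a command line: name --argument value ..., lists and objects as JSON in quotes. carry_out: Moves the arm, as the interface text tells. Its arguments: {"type":"object","properties":{"moves":{"type":"array","items":{"type":"number"}},"grip_force":{"type":"number"}},"required":["moves"]}

```bash
mkdir -p pics; ls; cat > look.py <<'E'
from rig import robot
import cv2,sys,numpy as np
def snap(cam,name):
    s=robot.sense(); im=robot.get_image(cam)
    cv2.imwrite('pics/'+name+'.png',im['color'][:,:,::-1]); return s,im
E
python3 - <<'E'
from look import *
for c in ('scene','top','wrist'):
    s,im=snap(c,c+'0'); print({k:v for k,v in im.items() if k!='color'})
print(s)
E
```

```text
pics
{'fov_y': 55.8556657284895, 'cx': 313.2915296988223, 'cy': 249.09192616811362, 'k1': -0.10118230754666975, 'xyz': array([ 60.25176464, 594.03361326, 680.58209764]), 'attitude': array([[-0.77548413, -0.34712198,  0.52738098],
       [-0.63121858,  0.44437058, -0.63568694],
       [-0.01369168, -0.82585781, -0.56371217]])}
{'fov_y': 47.03758898408184, 'cx': 305.63402681111484, 'cy': 235.46241181140846, 'k1': -0.09465050284341034, 'xyz': array([ 444.9797051 , -126.6505089 , 1152.68252499]), 'attitude': array([[ 0.01228002, -0.98520751,  0.17092502],
       [-0.99991183, -0.01123518,  0.00707885],
       [-0.00505376, -0.17099688, -0.98525861]])}
{'fov_y': 66.26917732306497, 'cx': 317.57454083678283, 'cy': 234.83137573255587, 'k1': 0.010487875264807727, 'mount': array([[ 6.61020363e-04, -9.69317597e-01, -2.45810822e-01,
         6.88812184e+01],
       [ 9.99999598e-01,  4.91874400e-04,  7.49509663e-04,
         1.46967497e+00],
       [-6.05604855e-04, -2.45811218e-01,  9.69317532e-01,
        -1.70489870e+02],
       [ 0.00000000e+00,  0.00000000e+00,  0.00000000e+00,
         1.00000000e+00]])}
{'clock': 0.1, 'joint_positions': array([ 1.30597345,  0.46829321, -0.01163667,  1.60351237,  0.00599959,
        1.07140945, -0.05627263]), 'dq': array([ 0.00193666, -0.00228622, -0.00097811, -0.00188121,  0.00177743,
        0.00041274,  0.00128886]), 'tau': array([ 7.47617851e-04, -5.21645486e+01, -1.29906883e-02, -2.44366425e+01,
       -5.69097209e-02,  1.40828564e-02,  8.53250731e-05]), 'ee_pos': array([ 142.8454145 , -633.57519388,  213.7408942 ]), 'orientation': array([[ 9.75499577e-01,  2.20000858e-01, -4.45465496e-04],
       [ 2.20001287e-01, -9.75498392e-01,  1.52379877e-03],
       [-9.93138377e-05, -1.58446804e-03, -9.99998740e-01]]), 'force': array([-0.34074732,  0.67913918, -0.04862349]), 'torque': array([-0.01098702,  0.02601775, -0.01451977]), 'finger_gap': 91.9223674103723}
```

View pics/scene0.png

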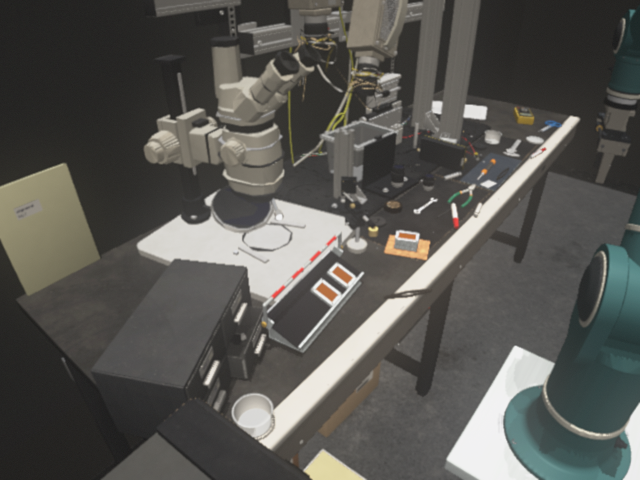

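View pics/top0.png

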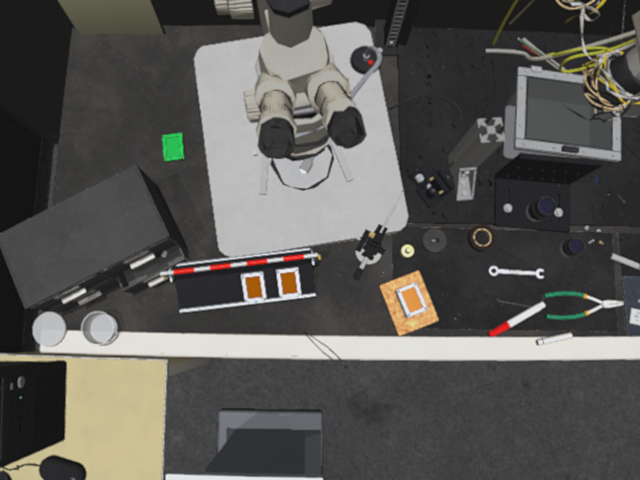

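View pics/wrist0.png

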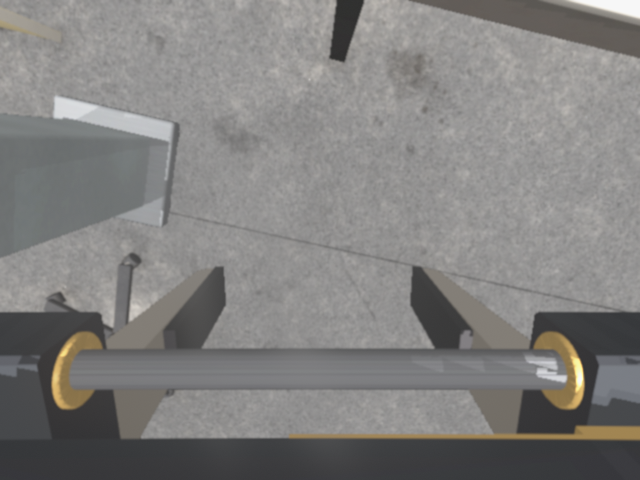

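The amber plates are the stack on cork at top(410,300) and the easel pair at (253,287) and (288,282). The green look-alike is at (173,147). Only the stack on cork is the one to take. The room on the easel is left of the pair, around column 178-240. Next I'll crop close and measure.

```bash
cat >> look.py <<'E'
def cam_of(im,s=None):
    f=240/np.tan(np.radians(im['fov_y']/2))
    if 'mount' in im:
        T=np.eye(4);T[:3,:3]=s['orientation'];T[:3,3]=s['ee_pos'];M=T@im['mount'];R,t=M[:3,:3],M[:3,3]
    else: R,t=np.array(im['attitude']),np.array(im['xyz'])
    return dict(f=f,cx=im['cx'],cy=im['cy'],k1=im['k1'],R=R,t=t)
def proj(c,P):
    p=(np.atleast_2d(P)-c['t'])@c['R']; q=p[:,:2]/p[:,2:]; r2=(q**2).sum(1,keepdims=True)
    return q*(1+c['k1']*r2)*c['f']+[c['cx'],c['cy']]
def ray(c,uv):
    d=(np.atleast_2d(uv)-[c['cx'],c['cy']])/c['f']; q=d.copy()
    for _ in range(20): q=d/(1+c['k1']*(q**2).sum(1,keepdims=True))
    v=np.c_[q,np.ones(len(q))]@c['R'].T; return c['t'],v
def onplane(c,uv,z):
    t,v=ray(c,uv); return t+v*((z-t[2])/v[:,2])[:,None]
def tri(c1,u1,c2,u2):
    a,v=ray(c1,u1);b,w=ray(c2,u2);v=v[0]/np.linalg.norm(v);w=w[0]/np.linalg.norm(w)
    s=np.linalg.lstsq(np.c_[v,-w],b-a,rcond=None)[0];p=a+s[0]*v;q=b+s[1]*w
    return (p+q)/2,np.linalg.norm(p-q)
E
python3 - <<'E'
from look import *
for c,rs in (('top',[(165,240,165,80),(375,260,80,80)]),('scene',[(255,230,120,125),(375,220,70,50)])):
    im=robot.get_image(c)
    for i,(x,y,w,h) in enumerate(rs):
        k=cv2.resize(im['color'][y:y+h,x:x+w],None,fx=min(790/w,590/h),fy=min(790/w,590/h),interpolation=cv2.INTER_CUBIC)
        cv2.imwrite(f'pics/c_{c}{i}.png',k[:,:,::-1])
    for t in ('plate_top','bail','bail_rod','ledge'):
        try: print(c,t,[(np.round(d['rect']),round(d['score'],2)) for d in robot.spot_in(c,t)])
        except Exception as e: print(t,e)
E
```

```text
top plate_top [(array([414., 302.,  28.,  37.]), 0.91)]
top bail [(array([240., 264., 160.,  20.]), 0.85), (array([287., 282.,  26.,  27.]), 0.56)]
top bail_rod [(array([236., 268., 162.,  27.]), 0.9)]
top ledge [(array([239., 278., 159.,  63.]), 0.68)]
scene plate_top [(array([408., 238.,  21.,   8.]), 0.61)]
scene bail [(array([304., 279.,  83.,  92.]), 0.6)]
scene bail_rod [(array([300., 280.,  78.,  92.]), 0.72), (array([408., 238.,  23.,   8.]), 0.36)]
scene ledge [(array([313., 291., 101., 117.]), 0.92)]
```

View pics/c_top0.png

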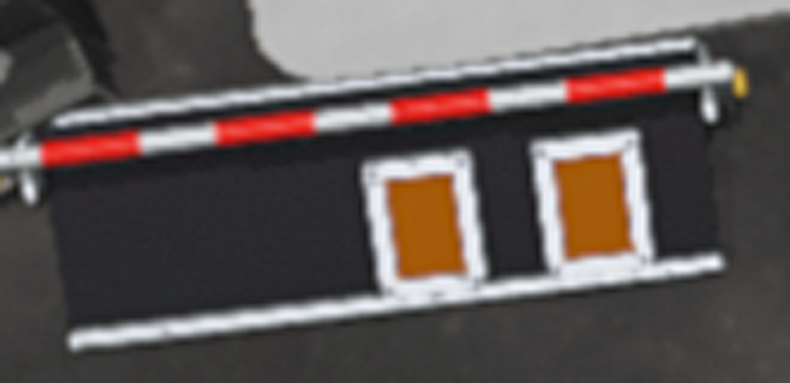

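View pics/c_top1.png

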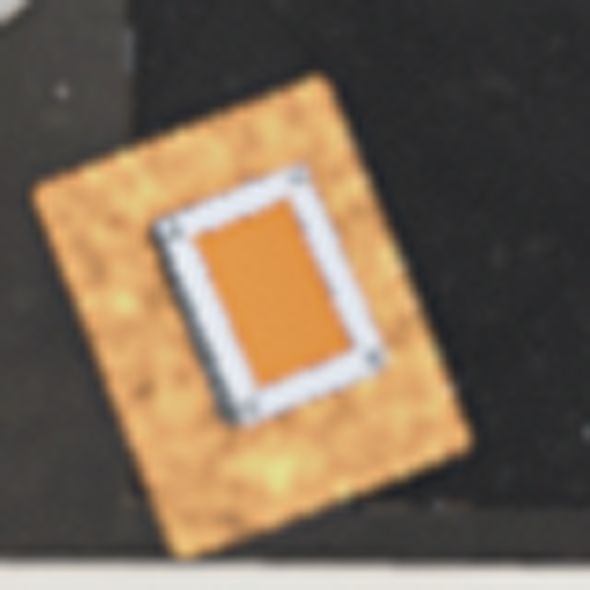

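View pics/c_scene0.png

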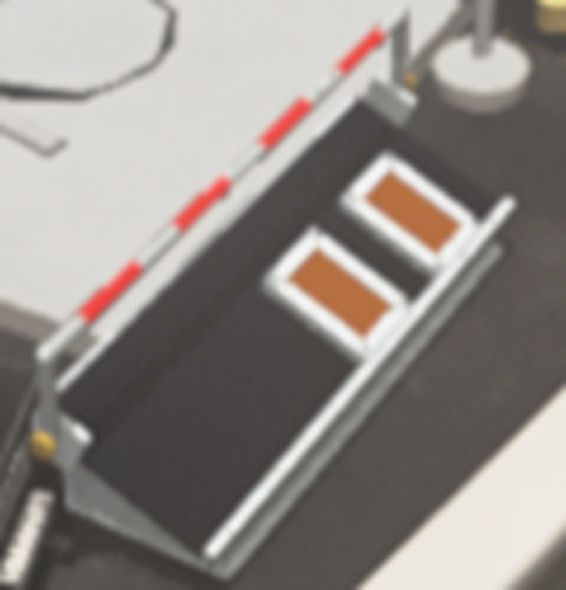

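View pics/c_scene1.png

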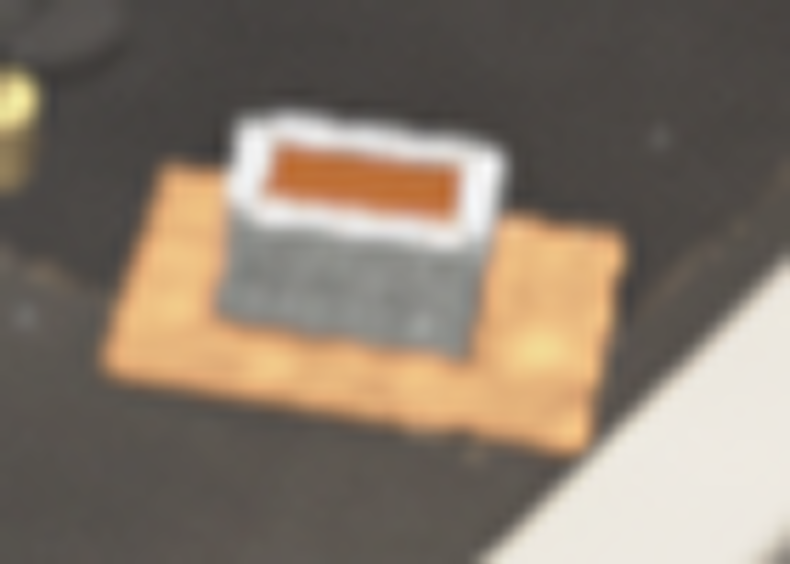

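```bash
cat > fit.py <<'E'
from look import *
from scipy.optimize import least_squares
import json
ct=cam_of(robot.get_image('top'));cs=cam_of(robot.get_image('scene'))
def full(p,o,k): return np.array(p,float)/k+o-0.5+0.5/k
T0=lambda p:full(p,(165,240),790/165);T1=lambda p:full(p,(375,260),590/80)
S0=lambda p:full(p,(255,230),590/125);S1=lambda p:full(p,(375,220),790/70)
# stack
st=T1([(300,165),(385,360),(238,424),(158,222)])
for z in (32,35,38): 
    P=onplane(ct,st,z); print(z,P.mean(0).round(1),[round(float(np.linalg.norm(P[i]-P[(i+1)%4])),1) for i in range(4)])
ss=S1([(237,120),(505,150),(492,240),(228,215)]) # scene corners far-left.. 
# stack model: x,y,z,yaw
def stackpts(p):
    c,s=np.cos(p[3]),np.sin(p[3]);R=np.array([[c,-s],[s,c]])
    q=np.array([(30,-22),(-30,-22),(-30,22),(30,22)])@R.T+p[:2]
    return np.c_[q,np.full(4,p[2])]
# top order: far-right, near-right, near-left, far-left ; scene order guess solved by min
best=None
import itertools
for r in range(4):
  for fl in (1,-1):
    idx=[(r+fl*i)%4 for i in range(4)]
    f=lambda p:np.r_[(proj(ct,stackpts(p))-st).ravel(),(proj(cs,stackpts(p))-ss[idx]).ravel()]
    o=least_squares(f,[400,-250,35,0.3])
    if best is None or o.cost<best[0].cost: best=(o,idx)
o,idx=best;print('stack',o.x.round(3),o.cost,idx,o.fun.round(1))
f=lambda p:(proj(ct,stackpts(p))-st).ravel()
# easel
sl=np.radians(24)
def L2W(p,q):
    c,s=np.cos(p[3]),np.sin(p[3]);Rz=np.array([[c,-s,0],[s,c,0],[0,0,1]])
    Ry=np.array([[np.cos(sl),0,-np.sin(sl)],[0,1,0],[np.sin(sl),0,np.cos(sl)]])
    return np.atleast_2d(q)@(Rz@Ry).T+p[:3]
tb=T0([(362,160),(468,152),(486,283),(382,297)]);ta=T0([(532,142),(638,132),(653,258),(550,272)])
sb=S0([(264,280),(318,228),(412,300),(365,357)]);sa=S0([(343,200),(388,152),(480,215),(437,268)])
lt=T0([(70,342),(722,262)]);ls=S0([(210,555),(512,200)])
rt=np.array([[165.,275],[318.5,255]]);rs=S0([(40,355),(400,20)])
def pl(y): return np.array([(60,y+22,8),(60,y-22,8),(0,y-22,8),(0,y+22,8)])
def rod(a): return np.array([78-45*np.cos(a),0,12+45*np.sin(a)])
def res(p,full=False):
    ya,yb,a=p[4:7]
    A=L2W(p,pl(ya));B=L2W(p,pl(yb));Lp=L2W(p,[(-2,140,6),(-2,-140,6)]);r=rod(a);Rr=L2W(p,[r+[0,149,0],r-[0,149,0]])
    return np.r_[(proj(ct,A)-ta).ravel(),(proj(ct,B)-tb).ravel(),(proj(cs,A)-sa).ravel(),(proj(cs,B)-sb).ravel(),(proj(ct,Lp)-lt).ravel(),(proj(cs,Lp)-ls).ravel(),(proj(cs,Rr)-rs).ravel()]
if __name__=='__main__':
    o=least_squares(res,[420,80,10,0.1,-60,0,1.9],loss='soft_l1');p=o.x
    print('easel',p.round(3),o.cost);print(res(p).round(1).reshape(-1,2).tolist())
    r=rod(p[6]);print('rod',L2W(p,[r+[0,149,0],r,r-[0,149,0]]).round(0),proj(ct,L2W(p,[r+[0,149,0],r-[0,149,0]])))
    json.dump(p.tolist(),open('easel.json','w'))
E
python3 fit.py
```

```text
32 [ 510.5 -334.5   32. ] [58.1, 44.6, 59.1, 42.8]
35 [ 510.3 -333.9   35. ] [57.9, 44.5, 59.0, 42.7]
38 [ 510.2 -333.4   38. ] [57.8, 44.3, 58.8, 42.6]
stack [ 5.09727e+02 -3.34109e+02  3.56940e+01  4.06000e-01] 2.4679835881804717 [0, 1, 2, 3] [-0.1 -0.3  0.5  0.6  0.7  0.5 -0.5  0.4  0.7 -0.5 -0.7 -0.1 -1.   0.7
 -0.7 -0.3]
easel [504.821  -0.549  23.002 -50.129 -89.558 -17.956 -98.576] 9.020074656646084
[[0.3, 0.5], [0.0, -0.1], [0.4, 1.6], [0.4, 1.3], [0.4, 1.2], [0.0, 0.1], [0.3, 0.7], [0.5, 0.5], [-0.8, -0.7], [-1.0, -0.3], [-0.1, 1.8], [0.2, 0.9], [-0.5, -0.5], [-1.6, -0.2], [-0.3, 0.9], [-0.0, 0.1], [-0.2, -0.3], [-0.1, -0.4], [-1.0, -0.8], [-1.1, -0.4], [0.5, 0.3], [-0.4, -1.2]]
rod [[ 549.  156.  111.]
 [ 569.    8.  111.]
 [ 589. -139.  111.]] [[161.2130019  273.56025726]
 [315.97491451 254.40312568]]
```

```bash
python3 - <<'E'
from look import *
it=robot.get_image('top');is_=robot.get_image('scene');ct=cam_of(it);cs=cam_of(is_)
for n,im,x,y,w,h in(('mt',it,180,0,220,165),('ms',is_,130,20,260,195),('kt',it,0,150,220,165),('ks',is_,80,240,200,150)):
    k=cv2.resize(im['color'][y:y+h,x:x+w],None,fx=3,fy=3,interpolation=cv2.INTER_CUBIC);cv2.imwrite(f'pics/{n}.png',k[:,:,::-1])
E
```

```text
(no output)
```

View pics/mt.png

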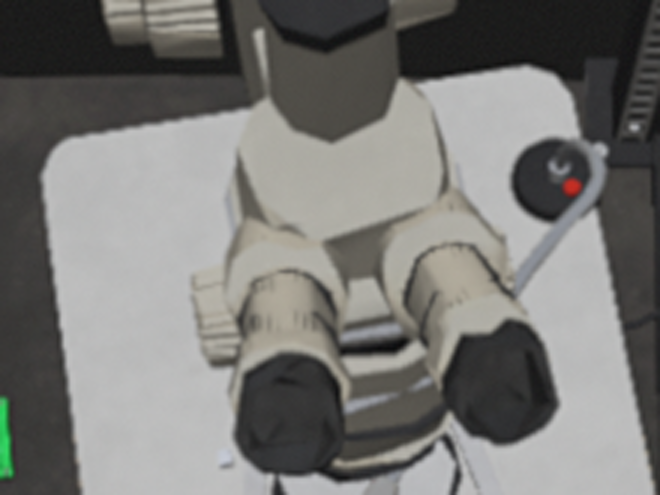

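View pics/ms.png

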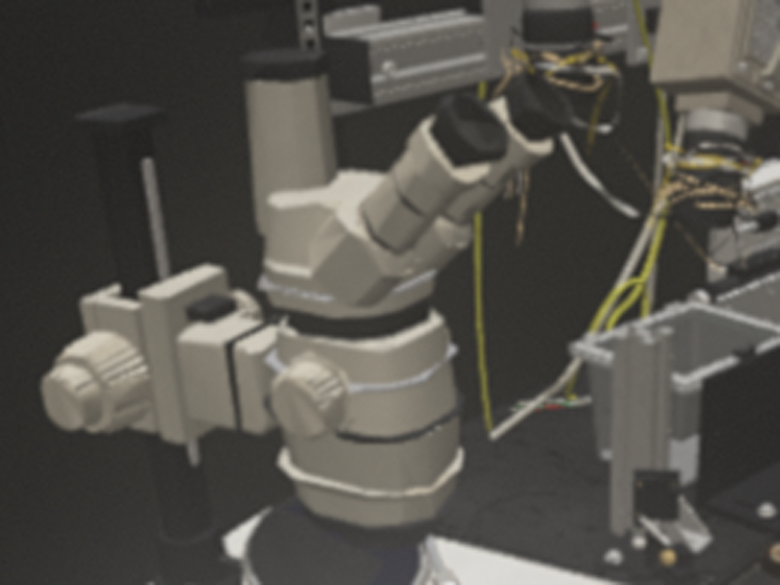

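View pics/kt.png

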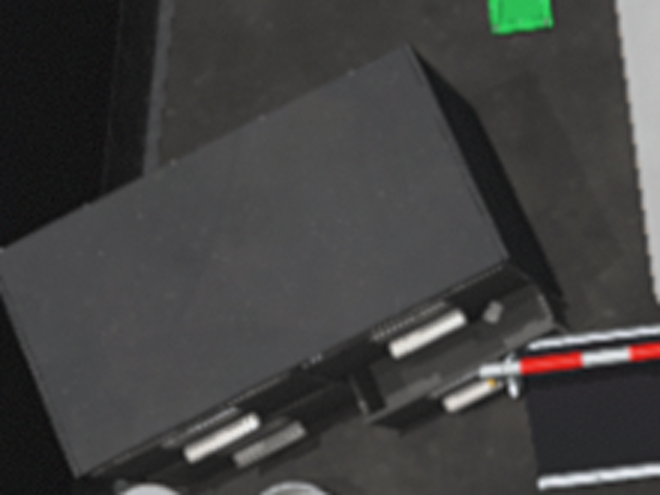

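View pics/ks.png

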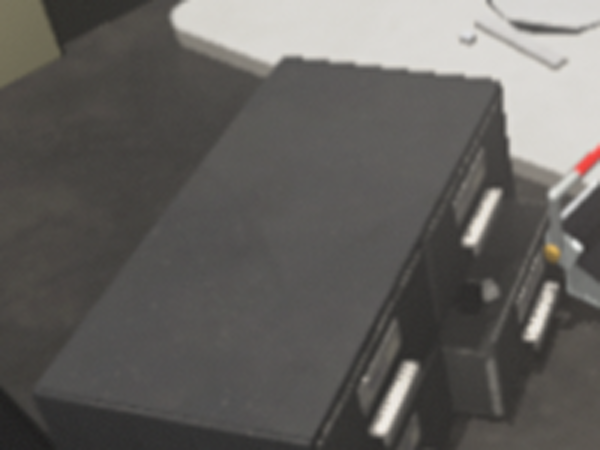

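```bash
python3 - <<'E'
from look import *
ct=cam_of(robot.get_image('top'));cs=cam_of(robot.get_image('scene'))
for n,a,b in (('cab',(168,237),(246,267)),('cabfar',(136,165),(176,260)),('eyeL',(277,137),(287,63)),('eyeR',(347,127),(310,55)),('drawer',(185,257),(261,307))):
    p,e=tri(ct,a,cs,b);print(n,p.round(),round(e,1))
E
```

```text
cab [612. 134. 159.] 0.7
cabfar [749. 203. 155.] 4.2
eyeL [684. -85. 493.] 2.3
eyeR [ 698. -173.  492.] 2.2
drawer [589. 124.  61.] 4.2
```

carry_out --moves '[0.03, 0.025, 0, 0, 0, 1.05, 1, 0.03, 0.025, 0, 0, 0, 1.05, 1, 0.03, 0.025, 0, 0, 0, 1.05, 1, 0.03, 0.025, 0, 0, 0, 1.05, 1, 0.03, 0.025, 0, 0, 0, 1.05, 1, 0.03, 0.025, 0, 0, 0, 1.05, 1, 0.03, 0.025, 0, 0, 0, 1.05, 1, 0.03, 0.025, 0, 0, 0, 1.05, 1, 0.03, 0.025, 0, 0, 0, 1.05, 1, 0.03, 0.025, 0, 0, 0, 1.05, 1]' --grip_force 20

```text
clock: 1.78
ee_pos: [444.2, -382.8, 214.9]
orientation: [[0.919, 0.395, 0.0], [0.395, -0.919, -0.0], [0.0, 0.001, -1.0]]
force: [0.6, -0.9, 0.1]
finger_gap: 91.6
```

carry_out --moves '[0.017, 0.0125, -0.015, 0, 0, 0, 1, 0.017, 0.0125, -0.015, 0, 0, 0, 1, 0.017, 0.0125, -0.015, 0, 0, 0, 1, 0.017, 0.0125, -0.015, 0, 0, 0, 1, 0, 0, -0.015, 0, 0, 0, 1, 0, 0, 0, 0, 0, 0, 1, 0, 0, 0, 0, 0, 0, 1, 0, 0, 0, 0, 0, 0, 1, 0, 0, 0, 0, 0, 0, 1, 0, 0, 0, 0, 0, 0, 1]'

```text
clock: 2.62
ee_pos: [510.9, -335.2, 140.8]
orientation: [[0.92, 0.393, 0.001], [0.393, -0.92, -0.001], [0.001, 0.002, -1.0]]
force: [-0.2, -0.7, 0.8]
finger_gap: 91.8
```

```bash
python3 - <<'E'
from look import *
s,im=snap('wrist','w1');print(s['ee_pos'],s['orientation'])
c=cam_of(im,s)
from fit import stackpts
print(proj(c,stackpts([509.7,-334.1,35.7,.406])))
print([(np.round(d['rect']),round(d['score'],2)) for d in robot.spot_in('wrist','plate_top')])
E
```

```text
[ 510.92997746 -335.19138725  140.77556398] [[ 9.19685052e-01  3.92654355e-01  1.40083636e-03]
 [ 3.92656116e-01 -9.19684387e-01 -1.34233902e-03]
 [ 7.61252068e-04  1.78457609e-03 -9.99998118e-01]]
32 [ 510.5 -334.5   32. ] [58.1, 44.6, 59.1, 42.8]
35 [ 510.3 -333.9   35. ] [57.9, 44.5, 59.0, 42.7]
38 [ 510.2 -333.4   38. ] [57.8, 44.3, 58.8, 42.6]
stack [ 5.09727e+02 -3.34109e+02  3.56940e+01  4.06000e-01] 2.4679835881804717 [0, 1, 2, 3] [-0.1 -0.3  0.5  0.6  0.7  0.5 -0.5  0.4  0.7 -0.5 -0.7 -0.1 -1.   0.7
 -0.7 -0.3]
[[342.28644373 195.46701885]
 [341.17687648 270.81973776]
 [285.67158747 270.96151315]
 [283.8296543  195.59113537]]
[(array([315., 233.,  56.,  76.]), 0.84)]
```

View pics/w1.png

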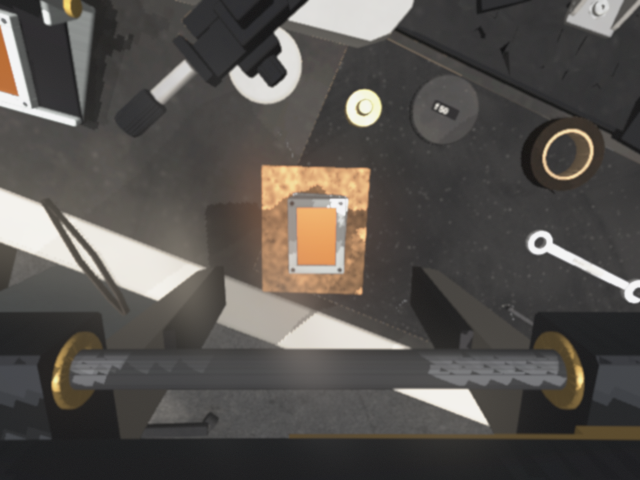

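```bash
python3 - <<'E'
import cv2
k=cv2.imread('pics/w1.png')[160:300,250:380];k=cv2.resize(k,None,fx=4,fy=4,interpolation=cv2.INTER_CUBIC);cv2.imwrite('pics/w1c.png',k)
E
```

```text
(no output)
```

View pics/w1c.png

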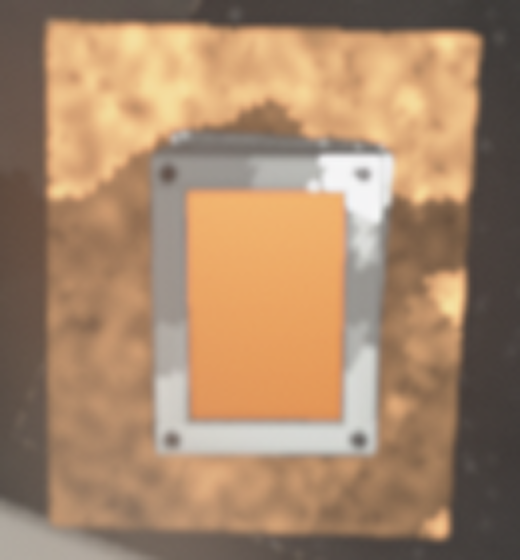

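```bash
python3 - <<'E' 
from look import *
from scipy.optimize import least_squares
s=robot.sense();im=robot.get_image('wrist');c=cam_of(im,s)
uv=np.array([(392,152),(378,455),(157,454),(151,150)],float)/4+[250-.4,160-.4]
from fit import stackpts
f=lambda p:(proj(c,stackpts(p))-uv).ravel()
for z in (33,35,37):
    o=least_squares(lambda q:f([q[0],q[1],z,q[2]]),[510,-334,.4]);print(z,o.x,o.cost)
o=least_squares(f,[510,-334,35,.4]);p=o.x;print(p,o.fun.round(1))
d=s['orientation'].T@(np.r_[p[:3]]-s['ee_pos']);print('tool frame',d)
E
```

```text
32 [ 510.5 -334.5   32. ] [58.1, 44.6, 59.1, 42.8]
35 [ 510.3 -333.9   35. ] [57.9, 44.5, 59.0, 42.7]
38 [ 510.2 -333.4   38. ] [57.8, 44.3, 58.8, 42.6]
stack [ 5.09727e+02 -3.34109e+02  3.56940e+01  4.06000e-01] 2.4679835881804717 [0, 1, 2, 3] [-0.1 -0.3  0.5  0.6  0.7  0.5 -0.5  0.4  0.7 -0.5 -0.7 -0.1 -1.   0.7
 -0.7 -0.3]
33 [ 5.08771436e+02 -3.36774609e+02  3.94032403e-01] 2.244675107340088
35 [ 5.09221525e+02 -3.36582393e+02  3.94033698e-01] 1.2308362144084044
37 [ 5.09671350e+02 -3.36390292e+02  3.94034992e-01] 0.6716772686169865
[ 5.09974496e+02 -3.36260830e+02  3.83485245e+01  3.94035871e-01] [-0.7 -0.   0.5  0.2 -0.3 -0.1  0.5 -0.2]
tool frame [ -1.60958991   1.2067933  101.77775037]
```

carry_out --moves '[-0.0013, -0.0011, -0.012, 0, 0, 0, -0.22, 0, 0, -0.012, 0, 0, 0, -0.22, 0, 0, -0.012, 0, 0, 0, -0.22, 0, 0, -0.012, 0, 0, 0, -0.22, 0, 0, -0.012, 0, 0, 0, -0.22, 0, 0, -0.012, 0, 0, 0, -0.22, 0, 0, -0.012, 0, 0, 0, -0.22, 0, 0, -0.01, 0, 0, 0, -0.22, 0, 0, 0, 0, 0, 0, -0.22, 0, 0, 0, 0, 0, 0, -0.22]'

```text
clock: 3.8
ee_pos: [509.4, -334.9, 44.8]
orientation: [[0.919, 0.394, -0.001], [0.394, -0.919, 0.001], [-0.001, -0.001, -1.0]]
force: [-0.3, -0.6, 1.0]
finger_gap: 36.1
```

```bash
python3 - <<'E' 
from look import *
s,im=snap('wrist','w2');print(s['ee_pos'],s['finger_gap'],s['force'])
E
```

```text
[ 509.37162965 -334.93170036   44.81909947] 36.07369736498535 [-0.26557704 -0.57839551  0.97368327]
```

View pics/w2.png

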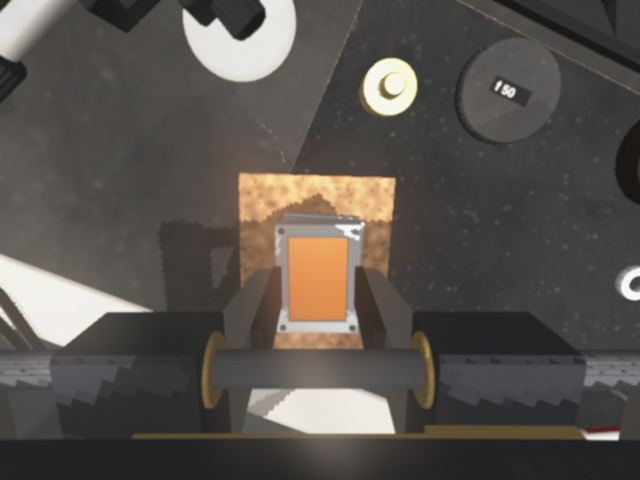

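carry_out --moves '[0, 0, -0.001, 0, 0, 0, -0.22, 0, 0, -0.001, 0, 0, 0, -0.22, 0, 0, -0.001, 0, 0, 0, -0.22, 0, 0, -0.001, 0, 0, 0, -0.22, 0, 0, -0.001, 0, 0, 0, -0.22, 0, 0, 0, 0, 0, 0, -0.22, 0, 0, 0, 0, 0, 0, -0.22, 0, 0, 0, 0, 0, 0, -0.22, 0, 0, 0, 0, 0, 0, -0.22, 0, 0, 0, 0, 0, 0, -0.22]'

```text
clock: 4.68
ee_pos: [509.7, -335.2, 40.6]
orientation: [[0.919, 0.394, 0.0], [0.394, -0.919, -0.0], [0.0, 0.0, -1.0]]
force: [-0.5, 0.4, -0.2]
finger_gap: 35.9
```

```bash
python3 - <<'E' 
from look import *
s,im=snap('wrist','w3');c=cam_of(im,s);print(s['ee_pos'],s['force'])
R=s['orientation'];t=s['ee_pos'];print('TCP px',proj(c,t),'tips',proj(c,[t+R@[x,y,0] for x in(-10,10) for y in (-18,18)]).round())
k=cv2.imread('pics/w3.png')[190:370,220:420];cv2.imwrite('pics/w3c.png',cv2.resize(k,None,fx=3,fy=3,interpolation=cv2.INTER_CUBIC))
E
```

```text
[ 509.67752358 -335.17935137   40.61615588] [-0.53256     0.44265142 -0.2443716 ]
TCP px [[314.33642967 284.46115722]] tips [[278. 303.]
 [350. 303.]
 [277. 265.]
 [351. 265.]]
```

View pics/w3c.png

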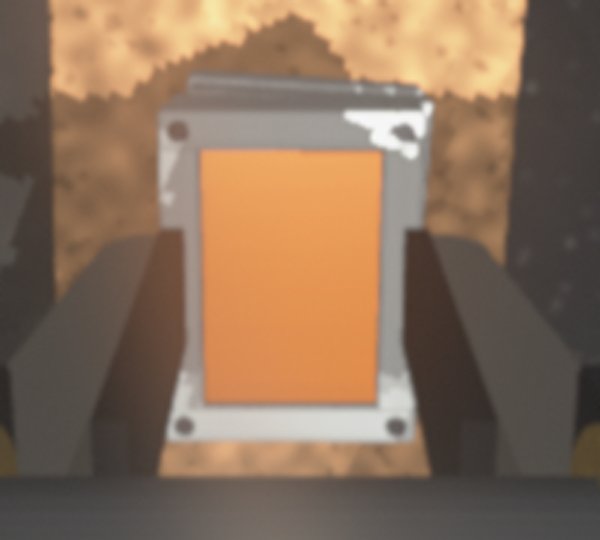

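carry_out --moves '[0, 0, -0.001, 0, 0, 0, -0.22, 0, 0, -0.001, 0, 0, 0, -0.22, 0, 0, 0, 0, 0, 0, -0.22, 0, 0, -0.001, 0, 0, 0, -0.22, 0, 0, 0, 0, 0, 0, -0.22, 0, 0, 0, 0, 0, 0, -0.22, 0, 0, 0, 0, 0, 0, -0.22, 0, 0, 0, 0, 0, 0, -0.22, 0, 0, 0, 0, 0, 0, -0.22, 0, 0, 0, 0, 0, 0, -0.22]'

```text
clock: 5.57
ee_pos: [509.7, -335.2, 37.6]
orientation: [[0.919, 0.394, 0.0], [0.394, -0.919, -0.0], [0.0, 0.0, -1.0]]
force: [0.3, -0.4, 0.3]
finger_gap: 35.9
```

carry_out --moves '[0, 0, -0.001, 0, 0, 0, -0.22, 0, 0, 0, 0, 0, 0, -0.22, 0, 0, -0.001, 0, 0, 0, -0.22, 0, 0, 0, 0, 0, 0, -0.22, 0, 0, 0, 0, 0, 0, -0.22, 0, 0, 0, 0, 0, 0, -0.22, 0, 0, 0, 0, 0, 0, -0.22, 0, 0, 0, 0, 0, 0, -0.22, 0, 0, 0, 0, 0, 0, -0.22, 0, 0, 0, 0, 0, 0, -0.22]'

```text
clock: 6.4
ee_pos: [509.7, -335.2, 36.4]
orientation: [[0.919, 0.394, -0.0], [0.394, -0.919, -0.0], [-0.0, 0.0, -1.0]]
force: [-1.4, 0.9, 5.9]
finger_gap: 35.9
```

Contact is at z = 36.4, so plate_2's top is at 28.4. I'll grip with the tips at about 30.5.

carry_out --moves '[0, 0, 0.006, 0, 0, 0, -0.22, 0, 0, 0, 0, 0, 0, 0.3, 0, 0, 0, 0, 0, 0, 0.3, 0, 0, 0, 0, 0, 0, 0.3, 0, 0, -0.004, 0, 0, 0, 0.3, 0, 0, -0.004, 0, 0, 0, 0.3, 0, 0, -0.003, 0, 0, 0, 0.3, 0, 0, 0, 0, 0, 0, 0.3, 0, 0, 0, 0, 0, 0, 0.3, 0, 0, 0, 0, 0, 0, 0.3]' --grip_force 15

```text
clock: 7.23
ee_pos: [509.7, -335.2, 30.5]
orientation: [[0.919, 0.394, -0.0], [0.394, -0.919, 0.0], [-0.0, -0.0, -1.0]]
force: [-0.1, 0.2, 1.0]
finger_gap: 59.7
```

carry_out --moves '[0, 0, 0, 0, 0, 0, 0.1, 0, 0, 0, 0, 0, 0, 0.02, 0, 0, 0, 0, 0, 0, -0.02, 0, 0, 0, 0, 0, 0, -0.06, 0, 0, 0, 0, 0, 0, -0.1, 0, 0, 0, 0, 0, 0, -0.2, 0, 0, 0, 0, 0, 0, -0.5, 0, 0, 0, 0, 0, 0, -1, 0, 0, 0, 0, 0, 0, -1, 0, 0, 0, 0, 0, 0, -1]'

```text
clock: 8.07
ee_pos: [509.7, -335.2, 30.7]
orientation: [[0.919, 0.394, 0.0], [0.394, -0.919, -0.0], [0.0, 0.0, -1.0]]
force: [-0.7, 0.8, 2.5]
finger_gap: 43.9
```

carry_out --moves '[0, 0, 0.001, 0, 0, 0, -1, 0, 0, 0.002, 0, 0, 0, -1, 0, 0, 0.003, 0, 0, 0, -1, 0, 0, 0.006, 0, 0, 0, -1, 0, 0, 0.012, 0, 0, 0, -1, 0, 0, 0.02, 0, 0, 0, -1, 0, 0, 0.025, 0, 0, 0, -1, 0, 0, 0.025, 0, 0, 0, -1, 0, 0, 0.02, 0, 0, 0, -1, 0, 0, 0.01, 0, 0, 0, -1]'

```text
clock: 8.9
ee_pos: [511.1, -336.0, 158.7]
orientation: [[0.919, 0.394, 0.005], [0.394, -0.919, -0.003], [0.003, 0.005, -1.0]]
force: [0.4, 0.1, -0.9]
finger_gap: 43.6
```

```bash
python3 - <<'E' 
from look import *
s,im=snap('wrist','w4');print(s['ee_pos'],s['force'],s['finger_gap'])
s,im2=snap('scene','s4')
k=im2['color'][200:270,360:460];cv2.imwrite('pics/s4c.png',cv2.resize(k,None,fx=5,fy=5,interpolation=cv2.INTER_CUBIC)[:,:,::-1])
E
```

```text
[ 511.14278774 -336.03564101  158.74332345] [ 0.42401833  0.10500763 -0.88517488] 43.646443054644664
```

View pics/w4.png

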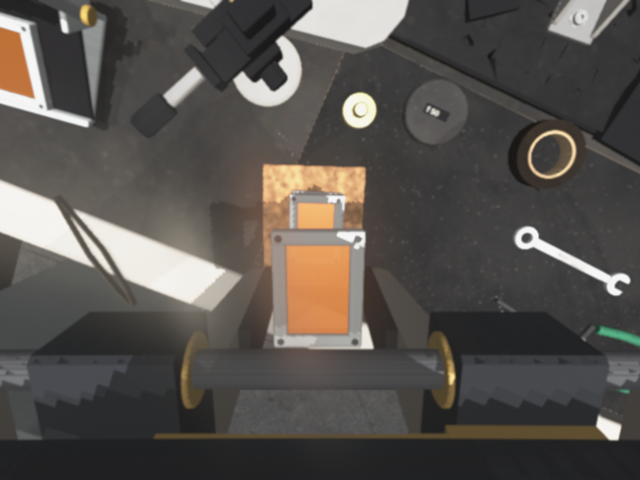

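View pics/s4c.png

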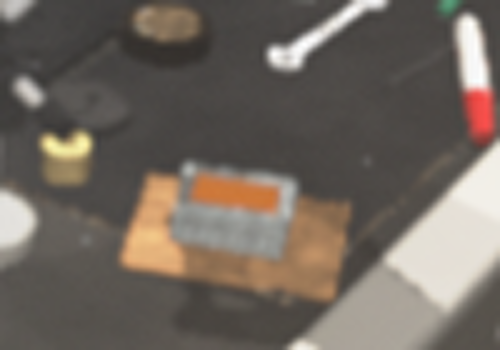

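```bash
sed -i '/^for z in (32/,/^    P=onplane/d; s/^o,idx=best;print.*/o,idx=best/' fit.py; python3 - <<'E' 
from look import *
from fit import L2W
import json
p=json.load(open('easel.json'));p[3]+=16*np.pi
print(p,L2W(p,[[30,56,100],[30,56,0]]),robot.sense()['ee_pos'])
E
```

```text
[504.82107430293104, -0.5494461441821066, 23.00185275893354, 0.1366950696682423, -89.55787589505874, -17.9559482962116, -98.57614264972237] [[484.04642742  53.12024094 126.55849782]
 [524.34067834  58.66283156  35.20395205]] [ 509.14322356 -334.96343232  154.17218657]
```

carry_out --moves '[0, 0.012, 0.025, 0, 0, 0, -1, 0, 0.03, 0.022, 0, 0, 0, -1, -0.003, 0.037, 0, 0, 0, -2, -1, -0.003, 0.039, 0, 0, 0, -2, -1, -0.003, 0.039, 0, 0, 0, -2, -1, -0.003, 0.039, 0, 0, 0, -2, -1, -0.003, 0.039, 0, 0, 0, -2, -1, -0.003, 0.039, 0, 0, 0, -2, -1, -0.003, 0.039, 0, 0, 0, -2, -1, -0.003, 0.039, 0, 0, 0, -1.4, -1]'

```text
clock: 9.93
ee_pos: [484.1, 18.4, 200.1]
orientation: [[0.991, 0.134, -0.003], [0.134, -0.991, -0.0], [-0.003, -0.0, -1.0]]
force: [0.9, 0.3, -1.5]
finger_gap: 43.5
```

carry_out --moves '[0, 0.03, 0, 0, 0, 0, -1, 0, 0.02, 0, 0.41, -2.97, 0, -1, 0, 0.015, -0.005, 0.54, -3.96, 0, -1, 0, 0.01, -0.01, 0.54, -3.96, 0, -1, 0, 0, -0.01, 0.54, -3.96, 0, -1, 0, 0, -0.015, 0.54, -3.96, 0, -1, 0, 0, -0.015, 0.54, -3.96, 0, -1, 0, 0, -0.01, 0.14, -1.01, 0, -1, 0, 0, 0, 0, 0, 0, -1, 0, 0, 0, 0, 0, 0, -1]'

```text
clock: 10.77
ee_pos: [484.6, 91.9, 135.3]
orientation: [[0.906, 0.137, 0.4], [0.125, -0.991, 0.055], [0.403, 0.001, -0.915]]
force: [0.4, 0.8, -1.2]
finger_gap: 43.6
```

```bash
python3 - <<'E' 
from look import *
from fit import L2W,pl,rod
import json
p=json.load(open('easel.json'))
s,im=snap('wrist','w5');print(s['ee_pos'],s['orientation'].round(3),s['force'],s['finger_gap'])
c=cam_of(im,s);print(proj(c,L2W(p,pl(p[4]))).round(),proj(c,L2W(p,pl(p[5]))).round(),proj(c,L2W(p,[(0,140,0),(0,-140,0)])))
E
```

```text
[486.45749745  92.29340157 136.9919178 ] [[ 0.905  0.136  0.403]
 [ 0.124 -0.991  0.056]
 [ 0.407 -0.    -0.913]] [0.00650283 0.23203504 0.05141899] 43.35617523304053
[[534. 212.]
 [595. 212.]
 [580. 288.]
 [523. 288.]] [[437. 212.]
 [497. 212.]
 [488. 287.]
 [431. 287.]] [[258.88962292 283.45105778]
 [609.27235176 283.89411333]]
```

View pics/w5.png

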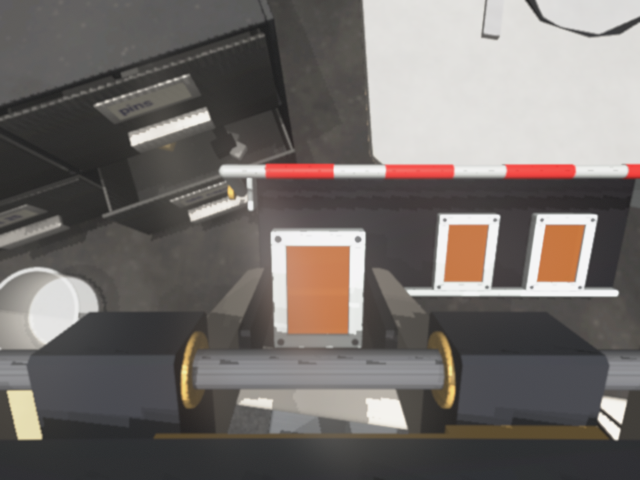

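```bash
cat > led.py <<'E'
from look import *
from fit import L2W
import json,sys
p=json.load(open('easel.json'));O=L2W(p,[0,0,0])[0];R=(L2W(p,np.eye(3))-O).T
s=robot.sense();q=R.T@(s['ee_pos']-O);print('ledge frame TCP',q.round(2),'force ledge',(R.T@s['force']).round(2),'world',s['ee_pos'].round(1),'rel rot',(R.T@s['orientation']).round(3).tolist(),'gap',s['finger_gap'].round(1),'t',s['clock'])
if len(sys.argv)>3:
    g=np.array(list(map(float,sys.argv[1:4])));print('world delta',(R@(g-q)).round(2), 'R',R.round(4).tolist())
E
python3 led.py 34 60 22.2
```

```text
Traceback (most recent call last):
  File "led.py", line 5, in <module>
    s=robot.sense();q=R.T@(s['ee_pos']-O);print('ledge frame TCP',q.round(2),'force ledge',(R.T@s['force']).round(2),'world',s['ee_pos'].round(1),'rel rot',(R.T@s['orientation']).round(3).tolist(),'gap',s['finger_gap'].round(1),'t',s['clock'])
                                                                                                                                                                                                           ^^^^^^^^^^^^^^^^^^^^^
AttributeError: 'float' object has no attribute 'round'
```

```bash
sed -i "s/s\['finger_gap'\].round(1)/s['finger_gap']/" led.py; sed -i "s/^ct=cam_of.*/import os\nct,cs=[cam_of(d) for d in __import__('pickle').load(open('cams.pkl','rb'))]/" fit.py; python3 -c "
from rig import robot
import pickle
pickle.dump([{k:v for k,v in robot.get_image(c).items() if k!='color'} for c in('top','scene')],open('cams.pkl','wb'))"
python3 led.py 34 60 22.2
```

```text
ledge frame TCP [ 41.15  93.95 106.62] force ledge [ 0.18  0.58 -0.87] world [486.3  91.7 137.1] rel rot [[1.0, -0.001, 0.001], [-0.001, -1.0, -0.0], [0.001, 0.0, -1.0]] gap 43.717198635906364 t 11.1167
world delta [ 32.17 -29.85 -80.03] R [[0.905, -0.1363, -0.4029], [0.1245, 0.9907, -0.0554], [0.4067, 0.0, 0.9135]]
```

carry_out --moves '[0.003, -0.004, -0.008, 0, 0, 0, -1, 0.006, -0.006, -0.015, 0, 0, 0, -1, 0.006, -0.006, -0.015, 0, 0, 0, -1, 0.006, -0.005, -0.015, 0, 0, 0, -1, 0.006, -0.005, -0.015, 0, 0, 0, -1, 0.005, -0.004, -0.012, 0, 0, 0, -1, 0, 0, 0, 0, 0, 0, -1, 0, 0, 0, 0, 0, 0, -1, 0, 0, 0, 0, 0, 0, -1, 0, 0, 0, 0, 0, 0, -1]'

```text
clock: 11.95
ee_pos: [512.1, 65.2, 70.4]
orientation: [[0.906, 0.135, 0.402], [0.125, -0.991, 0.05], [0.405, 0.005, -0.914]]
force: [-0.4, 0.2, -0.4]
finger_gap: 43.4
```

```bash
python3 led.py 34 60 4.2; python3 - <<'E' 
from look import *
s,im=snap('wrist','w6');s,i2=snap('scene','s6')
k=i2['color'][225:365,235:385];cv2.imwrite('pics/s6c.png',cv2.resize(k,None,fx=4,fy=4,interpolation=cv2.INTER_CUBIC)[:,:,::-1])
E
```

```text
ledge frame TCP [34.02 64.12 36.73] force ledge [-0.48  0.23 -0.18] world [512.1  65.2  70.4] rel rot [[1.0, 0.001, -0.002], [0.0, -1.0, -0.005], [-0.002, 0.005, -1.0]] gap 43.421865445807136 t 11.95
world delta [ 13.66  -2.28 -29.72] R [[0.905, -0.1363, -0.4029], [0.1245, 0.9907, -0.0554], [0.4067, 0.0, 0.9135]]
```

View pics/w6.png

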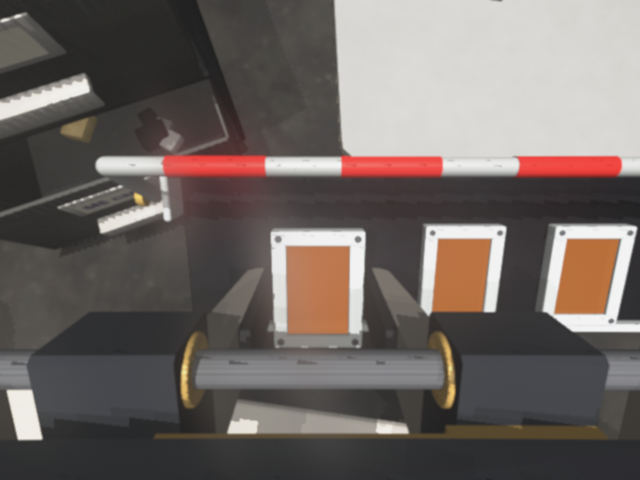

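View pics/s6c.png

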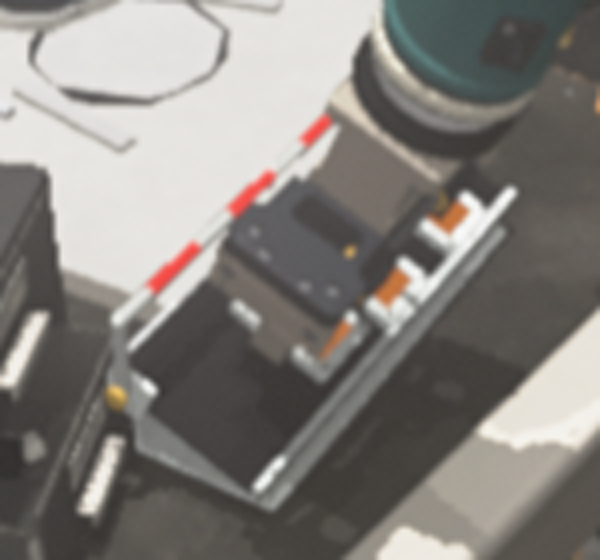

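carry_out --moves '[0.0019, -0.0004, -0.004, 0, 0, 0, -1, 0.0019, -0.0004, -0.004, 0, 0, 0, -1, 0.0019, -0.0004, -0.004, 0, 0, 0, -1, 0.0019, -0.0004, -0.004, 0, 0, 0, -1, 0.0019, -0.0004, -0.004, 0, 0, 0, -1, 0.0019, -0.0004, -0.004, 0, 0, 0, -1, 0, 0, 0, 0, 0, 0, -1, 0, 0, 0, 0, 0, 0, -1, 0, 0, 0, 0, 0, 0, -1, 0, 0, 0, 0, 0, 0, -1]'

```text
clock: 12.88
ee_pos: [526.1, 61.8, 53.3]
orientation: [[0.911, 0.137, 0.389], [0.127, -0.991, 0.05], [0.392, 0.004, -0.92]]
force: [0.1, 0.1, -0.8]
finger_gap: 43.8
```

```bash
python3 led.py 33.5 60 4.2
```

```text
ledge frame TCP [39.37 58.88 15.62] force ledge [-0.22  0.09 -0.83] world [526.1  61.8  53.3] rel rot [[1.0, 0.002, -0.016], [0.002, -1.0, -0.003], [-0.016, 0.003, -1.0]] gap 43.77952527459839 t 12.8833
world delta [ -0.86   1.01 -12.82] R [[0.905, -0.1363, -0.4029], [0.1245, 0.9907, -0.0554], [0.4067, 0.0, 0.9135]]
```

```bash
python3 -c "
from rig import robot
s=robot.sense();print(s['joint_positions'].round(3),s['tau'].round(1))"
```

```text
[ 0.07   0.421 -0.304  2.297  1.337  0.149 -2.921] [  0.  -37.3  -2.5 -13.4   0.2  -0.3  -0. ]
```

carry_out --moves '[-0.004, 0, 0.008, 0, 0, 0, -1, -0.006, 0, 0.014, 0, 0, 0, -1, -0.006, 0, 0.02, 0, 0, 0, -1, 0, 0, 0.02, -0.52, 3.8, 0, -1, 0, 0, 0.02, -0.52, 3.8, 0, -1, 0, 0, 0.02, -0.52, 3.8, 0, -1, 0, 0, 0.01, -0.52, 3.8, 0, -1, 0, 0, 0, -0.52, 3.8, 0, -1, 0, 0, 0, -0.52, 3.8, 0, -1, 0, 0, 0, 0, 0, 0, -1]'

```text
clock: 13.72
ee_pos: [514.3, 59.9, 159.0]
orientation: [[0.991, 0.135, 0.027], [0.135, -0.991, -0.005], [0.026, 0.008, -1.0]]
force: [0.7, 0.1, -0.8]
finger_gap: 43.6
```

```bash
python3 led.py 34 60 100; python3 -c "
from rig import robot
s=robot.sense();print(s['joint_positions'].round(3))"
```

```text
ledge frame TCP [ 71.44  58.59 117.1 ] force ledge [ 0.36 -0.03 -1.05] world [514.3  59.9 159. ] rel rot [[0.924, 0.002, -0.383], [-0.001, -1.0, -0.008], [-0.383, 0.008, -0.924]] gap 43.63807672246618 t 13.7167
world delta [-27.19  -2.32 -30.85] R [[0.905, -0.1363, -0.4029], [0.1245, 0.9907, -0.0554], [0.4067, 0.0, 0.9135]]
[ 0.529  0.464 -0.887  1.952  0.47   0.913 -2.03 ]
```

carry_out --moves '[0, 0, 0.004, 0, 0, 4, -1, 0, 0, 0.004, 0, 0, 7, -1, 0, 0, 0.004, 0, 0, 7, -1, 0, 0, 0.004, 0, 0, 7, -1, 0, 0, 0.004, 0, 0, 7, -1, 0, 0, 0, 0, 0, 7, -1, 0, 0, 0, 0, 0, 7, -1, 0, 0, 0, 0, 0, 7, -1, 0, 0, 0, 0, 0, 7, -1, 0, 0, 0, 0, 0, 7, -1]'

```text
clock: 14.55
ee_pos: [511.1, 59.9, 178.2]
orientation: [[0.255, 0.967, 0.017], [0.967, -0.255, 0.021], [0.025, 0.011, -1.0]]
force: [0.7, 0.1, -0.2]
finger_gap: 43.7
```

carry_out --moves '[0, 0, 0, 0, 0, 7, -1, 0, 0, 0, 0, 0, 7, -1, 0, 0, 0, 0, 0, 7, -1, 0, 0, 0, 0, 0, 7, -1, 0, 0, 0, 0, 0, 7, -1, 0, 0, 0, 0, 0, 7, -1, 0, 0, 0, 0, 0, 7, -1, 0, 0, 0, 0, 0, 7, -1, 0, 0, 0, 0, 0, 7, -1, 0, 0, 0, 0, 0, 7, -1]'

```text
clock: 15.38
ee_pos: [511.2, 60.1, 178.1]
orientation: [[-0.822, 0.57, -0.014], [0.57, 0.822, 0.022], [0.024, 0.01, -1.0]]
force: [-0.2, 0.4, -1.4]
finger_gap: 43.4
```

carry_out --moves '[0, 0, 0, 0, 0, 7, -1, 0, 0, 0, 0, 0, 7, -1, 0, 0, 0, 0, 0, 7, -1, 0, 0, 0, 0, 0, 7, -1, 0, 0, 0, 0, 0, 7, -1, 0, 0, 0, 0, 0, 5, -1, 0, 0, 0, 0, 0, 0, -1, 0, 0, 0, 0, 0, 0, -1, 0, 0, 0, 0, 0, 0, -1, 0, 0, 0, 0, 0, 0, -1]'

```text
clock: 16.22
ee_pos: [511.8, 59.9, 178.5]
orientation: [[-0.996, -0.083, -0.026], [-0.083, 0.996, 0.007], [0.025, 0.009, -1.0]]
force: [-0.7, 0.5, -0.2]
finger_gap: 43.4
```

```bash
python3 led.py 34 60 60; python3 -c "
from rig import robot
s=robot.sense();print(s['joint_positions'].round(3))"
```

```text
ledge frame TCP [ 77.09  58.92 135.93] force ledge [-0.65  0.56  0.1 ] world [511.8  59.9 178.5] rel rot [[-0.902, 0.053, -0.429], [0.053, 0.999, 0.011], [0.429, -0.013, -0.903]] gap 43.4371155910854 t 16.2167
world delta [ -8.55  -0.09 -86.89] R [[0.905, -0.1363, -0.4029], [0.1245, 0.9907, -0.0554], [0.4067, 0.0, 0.9135]]
[ 0.817  0.917 -1.513  1.89   0.927  1.342  0.682]
```

```bash
cat >> led.py <<'E'
from scipy.spatial.transform import Rotation as Ro
sg=np.sign((R.T@s['orientation'])[1,1]);G=R@np.diag([-1,1,-1]) if sg>0 else R@np.diag([1,-1,-1])
print('rotvec to go deg',np.degrees(Ro.from_matrix(G@s['orientation'].T).as_rotvec()).round(2),'q',s['joint_positions'].round(3))
E
python3 led.py 34 60 60
```

```text
ledge frame TCP [ 77.09  58.92 135.93] force ledge [-0.65  0.56  0.1 ] world [511.8  59.9 178.5] rel rot [[-0.902, 0.053, -0.429], [0.053, 0.999, 0.011], [0.429, -0.013, -0.903]] gap 43.4371155910854 t 16.2167
world delta [ -8.55  -0.09 -86.89] R [[0.905, -0.1363, -0.4029], [0.1245, 0.9907, -0.0554], [0.4067, 0.0, 0.9135]]
rotvec to go deg [  2.26 -25.35   2.89] q [ 0.817  0.917 -1.513  1.89   0.927  1.342  0.682]
```

Tilt in 6 rows while dropping part of the way.

carry_out --moves '[0, 0, -0.005, 0.38, -4.2, 0.5, -1, 0, 0, -0.005, 0.38, -4.2, 0.5, -1, 0, 0, -0.005, 0.38, -4.2, 0.5, -1, 0, 0, -0.005, 0.38, -4.2, 0.5, -1, 0, 0, -0.005, 0.38, -4.2, 0.5, -1, 0, 0, -0.005, 0.38, -4.2, 0.5, -1, 0, 0, -0.005, 0, 0, 0, -1, 0, 0, -0.005, 0, 0, 0, -1, 0, 0, 0, 0, 0, 0, -1, 0, 0, 0, 0, 0, 0, -1]'

```text
clock: 17.05
ee_pos: [513.1, 60.3, 139.0]
orientation: [[-0.906, -0.138, 0.4], [-0.126, 0.99, 0.057], [-0.404, 0.001, -0.915]]
force: [0.7, 0.3, 0.0]
finger_gap: 44.1
```

```bash
python3 led.py 34 60 40
```

```text
ledge frame TCP [62.23 59.11 99.25] force ledge [ 0.69  0.21 -0.27] world [513.1  60.3 139. ] rel rot [[-1.0, -0.002, -0.003], [-0.002, 1.0, 0.002], [0.003, 0.002, -1.0]] gap 44.06929524038055 t 17.05
world delta [ -1.8    0.65 -65.61] R [[0.905, -0.1363, -0.4029], [0.1245, 0.9907, -0.0554], [0.4067, 0.0, 0.9135]]
rotvec to go deg [-0.04 -0.19 -0.13] q [ 0.965  0.77  -1.48   2.25   1.377  0.84   0.373]
```

carry_out --moves '[0, 0, -0.006, 0, 0, 0, -1, 0, 0, -0.012, 0, 0, 0, -1, 0, 0, -0.012, 0, 0, 0, -1, 0, 0, -0.012, 0, 0, 0, -1, -0.0005, 0.0003, -0.012, 0, 0, 0, -1, -0.0005, 0.0003, -0.008, 0, 0, 0, -1, 0, 0, 0, 0, 0, 0, -1, 0, 0, 0, 0, 0, 0, -1, 0, 0, 0, 0, 0, 0, -1, 0, 0, 0, 0, 0, 0, -1]'

```text
clock: 17.88
ee_pos: [511.5, 60.7, 77.2]
orientation: [[-0.905, -0.139, 0.401], [-0.127, 0.99, 0.057], [-0.405, 0.0, -0.914]]
force: [-0.2, -1.0, -0.6]
finger_gap: 43.7
```

```bash
python3 led.py 34 60 12;  python3 - <<'E' 
from look import *
s,im=snap('wrist','w7');s,i2=snap('scene','s7')
E
```

```text
ledge frame TCP [35.74 59.79 43.39] force ledge [-0.55 -0.98 -0.39] world [511.5  60.7  77.2] rel rot [[-1.0, -0.003, -0.002], [-0.003, 1.0, 0.002], [0.002, 0.002, -1.0]] gap 43.690391460953315 t 17.8833
world delta [ 11.04   1.73 -29.39] R [[0.905, -0.1363, -0.4029], [0.1245, 0.9907, -0.0554], [0.4067, 0.0, 0.9135]]
rotvec to go deg [-0.01 -0.12 -0.18] q [ 0.859  0.837 -1.325  2.291  1.588  0.801  0.203]
```

View pics/w7.png

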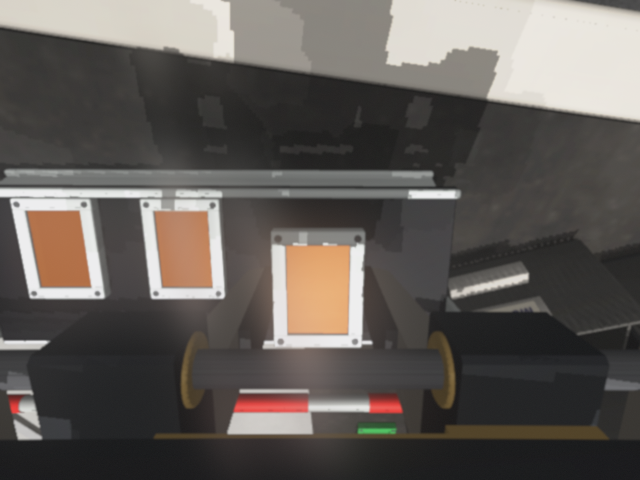

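View pics/s7.png

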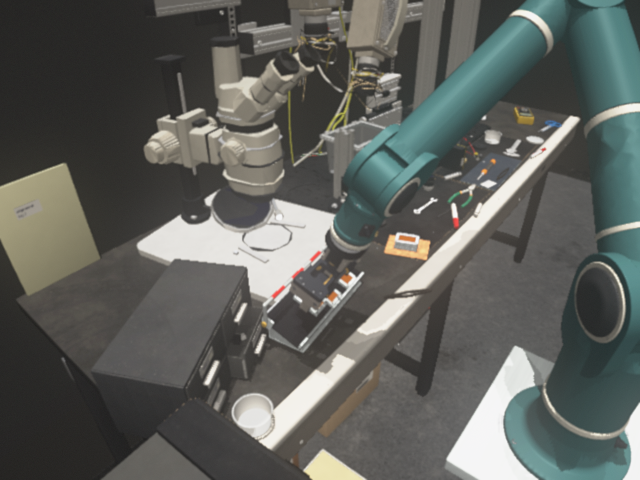

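carry_out --moves '[0.001, 0.0002, -0.0029, 0, 0, 0, -1, 0.002, 0.0003, -0.0053, 0, 0, 0, -1, 0.002, 0.0003, -0.0053, 0, 0, 0, -1, 0.002, 0.0003, -0.0053, 0, 0, 0, -1, 0.002, 0.0003, -0.0053, 0, 0, 0, -1, 0.002, 0.0003, -0.0053, 0, 0, 0, -1, 0, 0, 0, 0, 0, 0, -1, 0, 0, 0, 0, 0, 0, -1, 0, 0, 0, 0, 0, 0, -1, 0, 0, 0, 0, 0, 0, -1]'

```text
clock: 18.82
ee_pos: [522.0, 62.3, 47.4]
orientation: [[-0.906, -0.14, 0.4], [-0.128, 0.99, 0.057], [-0.404, 0.0, -0.915]]
force: [0.5, 0.2, -1.1]
finger_gap: 43.6
```

```bash
python3 led.py 34 60 5;  python3 - <<'E' 
from look import *
s,im=snap('wrist','w8');s,i2=snap('scene','s8')
k=i2['color'][225:365,235:385];cv2.imwrite('pics/s8c.png',cv2.resize(k,None,fx=4,fy=4,interpolation=cv2.INTER_CUBIC)[:,:,::-1])
E
```

```text
ledge frame TCP [33.27 59.95 11.86] force ledge [ 0.01  0.09 -1.25] world [522.   62.3  47.4] rel rot [[-1.0, -0.003, -0.003], [-0.003, 1.0, 0.002], [0.003, 0.002, -1.0]] gap 43.593565831505394 t 18.8167
world delta [ 3.41  0.52 -5.97] R [[0.905, -0.1363, -0.4029], [0.1245, 0.9907, -0.0554], [0.4067, 0.0, 0.9135]]
rotvec to go deg [ 0.01 -0.16 -0.2 ] q [ 0.803  0.895 -1.253  2.279  1.686  0.805  0.143]
```

View pics/w8.png

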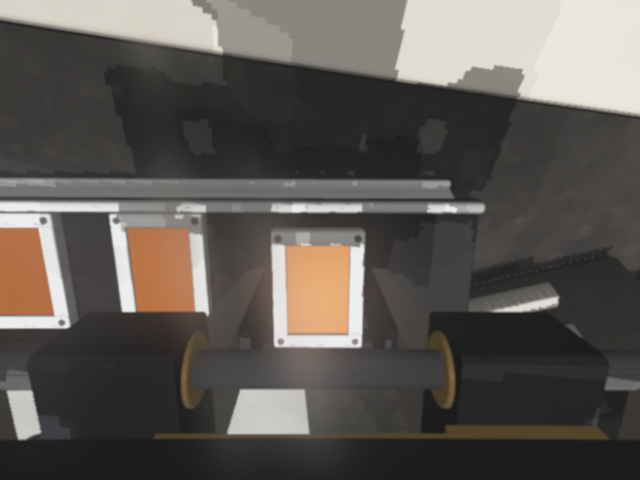

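View pics/s8c.png

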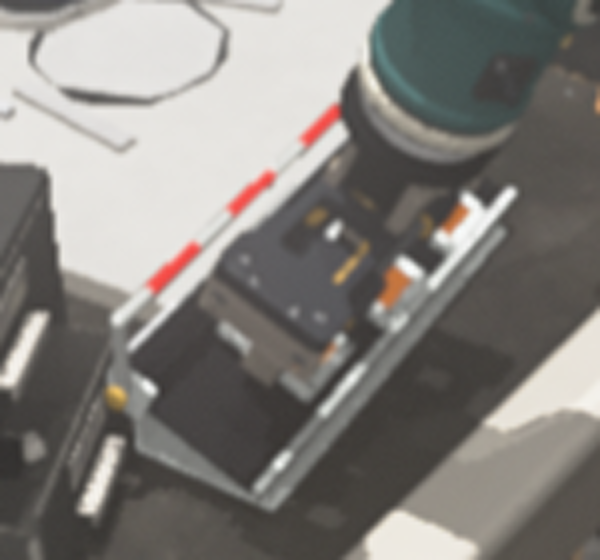

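carry_out --moves '[0.0004, 0.0001, -0.0009, 0, 0, 0, -1, 0.0004, 0, -0.0009, 0, 0, 0, -1, 0.0004, 0.0001, -0.0009, 0, 0, 0, -1, 0.0004, 0, -0.0009, 0, 0, 0, -1, 0.0004, 0.0001, -0.0009, 0, 0, 0, -1, 0.0004, 0, -0.0009, 0, 0, 0, -1, 0.0004, 0.0001, -0.0009, 0, 0, 0, -1, 0, 0, 0, 0, 0, 0, -1, 0, 0, 0, 0, 0, 0, -1, 0, 0, 0, 0, 0, 0, -1]'

```text
clock: 19.75
ee_pos: [524.7, 62.6, 40.9]
orientation: [[-0.906, -0.14, 0.4], [-0.128, 0.99, 0.056], [-0.404, 0.0, -0.915]]
force: [-1.1, -0.2, 1.0]
finger_gap: 43.5
```

```bash
python3 led.py 34 60 5
```

```text
ledge frame TCP [33.12 59.86  4.83] force ledge [-0.58 -0.08  1.36] world [524.7  62.6  40.9] rel rot [[-1.0, -0.003, -0.003], [-0.003, 1.0, 0.001], [0.003, 0.001, -1.0]] gap 43.51615158151655 t 19.75
world delta [0.71 0.23 0.52] R [[0.905, -0.1363, -0.4029], [0.1245, 0.9907, -0.0554], [0.4067, 0.0, 0.9135]]
rotvec to go deg [ 0.02 -0.17 -0.19] q [ 0.792  0.908 -1.239  2.274  1.706  0.807  0.132]
```

Continuing in 1 mm steps, three at a time.

carry_out --moves '[0.0004, 0, -0.0009, 0, 0, 0, -1, 0, 0, 0, 0, 0, 0, -1, 0.0004, 0.0001, -0.0009, 0, 0, 0, -1, 0, 0, 0, 0, 0, 0, -1, 0.0004, 0, -0.0009, 0, 0, 0, -1, 0, 0, 0, 0, 0, 0, -1, 0, 0, 0, 0, 0, 0, -1, 0, 0, 0, 0, 0, 0, -1, 0, 0, 0, 0, 0, 0, -1, 0, 0, 0, 0, 0, 0, -1]'

```text
clock: 20.58
ee_pos: [525.7, 62.7, 39.2]
orientation: [[-0.905, -0.14, 0.401], [-0.129, 0.99, 0.055], [-0.405, -0.002, -0.914]]
force: [-7.7, -3.6, 15.2]
finger_gap: 44.0
```

```bash
python3 led.py 34 60 5
```

```text
ledge frame TCP [33.42 59.84  2.89] force ledge [-1.25 -2.49 17.18] world [525.7  62.7  39.2] rel rot [[-1.0, -0.004, -0.002], [-0.004, 1.0, 0.0], [0.002, 0.0, -1.0]] gap 43.95556710007785 t 20.5833
world delta [-0.34  0.11  2.16] R [[0.905, -0.1363, -0.4029], [0.1245, 0.9907, -0.0554], [0.4067, 0.0, 0.9135]]
rotvec to go deg [ 0.11 -0.09 -0.23] q [ 0.789  0.912 -1.235  2.273  1.714  0.81   0.128]
```

carry_out --moves '[-0.0003, 0, 0.0007, 0, 0, 0, -1, 0, 0, 0, 0, 0, 0, -1, -0.0009, -0.0001, -0.0004, 0, 0, 0, -1, -0.0009, -0.0001, -0.0004, 0, 0, 0, -1, 0, 0, 0, 0, 0, 0, -1, 0, 0, 0, 0, 0, 0, -1, 0, 0, 0, 0, 0, 0, -1, 0, 0, 0, 0, 0, 0, -1, 0, 0, 0, 0, 0, 0, -1, 0, 0, 0, 0, 0, 0, -1]'

```text
clock: 21.42
ee_pos: [525.2, 62.8, 39.1]
orientation: [[-0.905, -0.14, 0.403], [-0.128, 0.99, 0.057], [-0.407, -0.0, -0.914]]
force: [-0.5, 0.1, 7.0]
finger_gap: 44.0
```

```bash
python3 led.py 34 60 5;  python3 - <<'E' 
from look import *
s,im=snap('wrist','w9')
k=im['color'][180:360,170:400];cv2.imwrite('pics/w9c.png',cv2.resize(k,None,fx=3,fy=3,interpolation=cv2.INTER_CUBIC)[:,:,::-1])
E
```

```text
ledge frame TCP [32.84 59.99  2.95] force ledge [2.43 0.15 6.59] world [525.2  62.8  39.1] rel rot [[-1.0, -0.004, -0.0], [-0.004, 1.0, 0.001], [0.0, 0.001, -1.0]] gap 44.01661268586854 t 21.4167
world delta [0.23 0.04 2.34] R [[0.905, -0.1363, -0.4029], [0.1245, 0.9907, -0.0554], [0.4067, 0.0, 0.9135]]
rotvec to go deg [ 0.02 -0.01 -0.22] q [ 0.79   0.912 -1.235  2.276  1.718  0.808  0.124]
```

View pics/w9c.png

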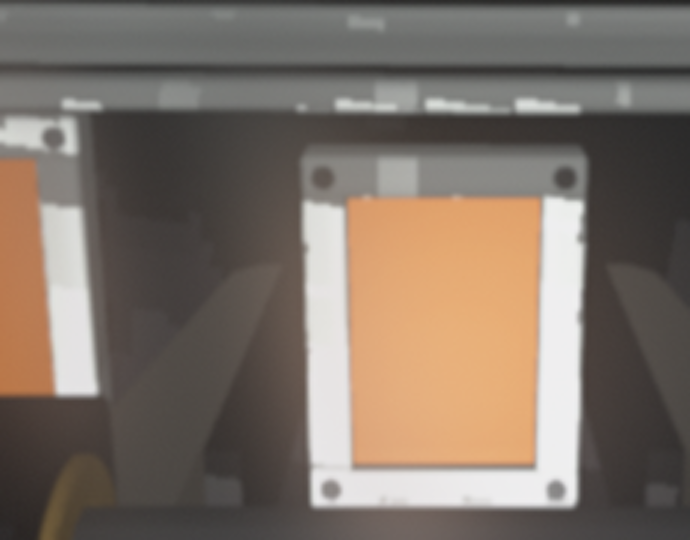

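carry_out --moves '[-0.0011, -0.0001, -0.0001, 0, 0, 0, -1, -0.0009, -0.0001, -0.0004, 0, 0, 0, -1, -0.0009, -0.0001, -0.0004, 0, 0, 0, -1, -0.0009, -0.0001, -0.0004, 0, 0, 0, -1, 0, 0, 0, 0, 0, 0, -1, 0, 0, 0, 0, 0, 0, -1, 0, 0, 0, 0, 0, 0, -1, 0, 0, 0, 0, 0, 0, -1, 0, 0, 0, 0, 0, 0, -1, 0, 0, 0, 0, 0, 0, -1]'

```text
clock: 22.3
ee_pos: [520.0, 62.2, 36.8]
orientation: [[-0.906, -0.14, 0.4], [-0.128, 0.99, 0.057], [-0.404, 0.0, -0.915]]
force: [-0.5, -0.4, 4.4]
finger_gap: 43.6
```

```bash
python3 led.py 34 60 5;  python3 - <<'E' 
from look import *
s,im=snap('wrist','w10')
k=im['color'][180:360,170:400];cv2.imwrite('pics/w10c.png',cv2.resize(k,None,fx=3,fy=3,interpolation=cv2.INTER_CUBIC)[:,:,::-1])
E
```

```text
ledge frame TCP [27.17 60.14  2.99] force ledge [ 1.32 -0.34  4.19] world [520.   62.2  36.8] rel rot [[-1.0, -0.003, -0.003], [-0.003, 1.0, 0.002], [0.003, 0.002, -1.0]] gap 43.64096774823199 t 22.3
world delta [5.39 0.6  4.62] R [[0.905, -0.1363, -0.4029], [0.1245, 0.9907, -0.0554], [0.4067, 0.0, 0.9135]]
rotvec to go deg [ 0.01 -0.17 -0.2 ] q [ 0.792  0.913 -1.234  2.286  1.725  0.809  0.113]
```

View pics/w10c.png

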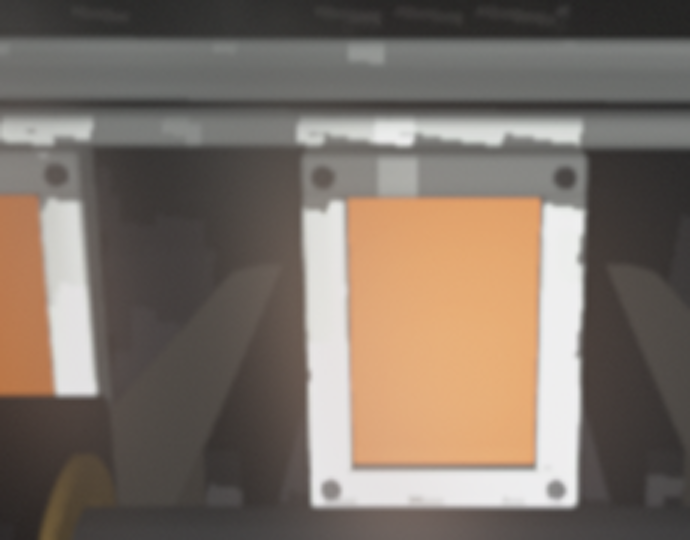

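carry_out --moves '[-0.0005, -0.0001, -0.0002, 0, 0, 0, -1, 0, 0, 0, 0, 0, 0, -1, -0.0005, -0.0001, -0.0002, 0, 0, 0, -1, 0, 0, 0, 0, 0, 0, -1, 0, 0, 0, 0, 0, 0, -1, 0, 0, 0, 0, 0, 0, -1, 0, 0, 0, 0, 0, 0, -1, 0, 0, 0, 0, 0, 0, -1, 0, 0, 0, 0, 0, 0, -1, 0, 0, 0, 0, 0, 0, -1]'

```text
clock: 23.18
ee_pos: [519.5, 62.0, 36.6]
orientation: [[-0.905, -0.14, 0.401], [-0.128, 0.99, 0.057], [-0.405, 0.0, -0.914]]
force: [4.7, 2.1, 1.7]
finger_gap: 43.3
```

```bash
python3 led.py 34 60 5
```

```text
ledge frame TCP [26.64 60.01  3.04] force ledge [ 5.24  1.39 -0.43] world [519.5  62.   36.6] rel rot [[-1.0, -0.003, -0.002], [-0.003, 1.0, 0.002], [0.002, 0.002, -1.0]] gap 43.2566798552329 t 23.1833
world delta [5.88 0.8  4.78] R [[0.905, -0.1363, -0.4029], [0.1245, 0.9907, -0.0554], [0.4067, 0.0, 0.9135]]
rotvec to go deg [-0.   -0.13 -0.19] q [ 0.792  0.913 -1.234  2.287  1.728  0.809  0.111]
```

carry_out --moves '[0.0002, 0, -0.0004, 0, 0, 0, -1, 0, 0, 0, 0, 0, 0, -1, 0, 0, 0, 0, 0, 0, -0.03, 0, 0, 0, 0, 0, 0, 0, 0, 0, 0, 0, 0, 0, 0.04, 0, 0, 0, 0, 0, 0, 0.1, 0, 0, 0, 0, 0, 0, 0.16, 0, 0, 0, 0, 0, 0, 0.22, 0, 0, 0, 0, 0, 0, 0.22, 0, 0, 0, 0, 0, 0, 0.22]'

```text
clock: 24.02
ee_pos: [518.6, 62.2, 35.8]
orientation: [[-0.906, -0.14, 0.399], [-0.128, 0.99, 0.057], [-0.403, 0.001, -0.915]]
force: [-3.2, 3.9, 4.1]
finger_gap: 56.1
```

```bash
python3 led.py 34 60 5;  python3 - <<'E' 
from look import *
s,im=snap('wrist','w11')
k=im['color'][180:360,170:400];cv2.imwrite('pics/w11c.png',cv2.resize(k,None,fx=3,fy=3,interpolation=cv2.INTER_CUBIC)[:,:,::-1])
E
```

```text
ledge frame TCP [25.51 60.33  2.65] force ledge [-0.79  4.29  4.83] world [518.6  62.2  35.8] rel rot [[-1.0, -0.003, -0.004], [-0.003, 1.0, 0.002], [0.004, 0.002, -1.0]] gap 56.10528334804459 t 24.0167
world delta [6.78 0.6  5.6 ] R [[0.905, -0.1363, -0.4029], [0.1245, 0.9907, -0.0554], [0.4067, 0.0, 0.9135]]
rotvec to go deg [-0.01 -0.22 -0.22] q [ 0.792  0.914 -1.233  2.288  1.728  0.809  0.11 ]
```

View pics/w11c.png

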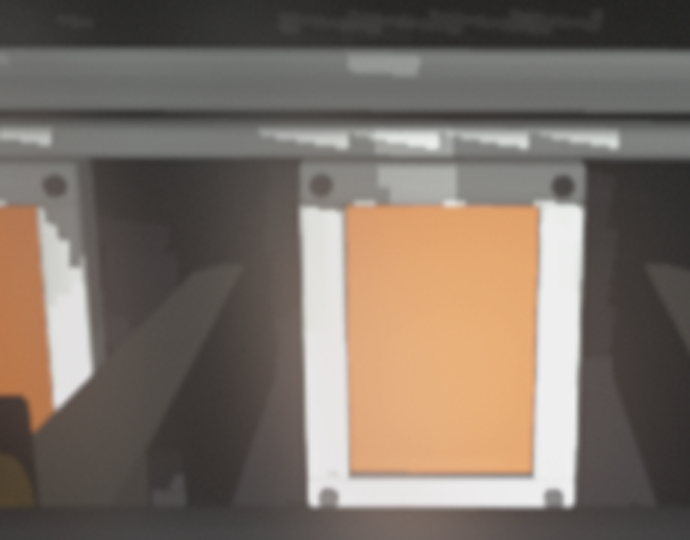

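carry_out --moves '[-0.0004, -0.0001, 0.0009, 0, 0, 0, 0.22, -0.0004, 0, 0.0009, 0, 0, 0, 0.22, -0.0008, -0.0001, 0.0018, 0, 0, 0, 0.22, -0.0012, -0.0002, 0.0027, 0, 0, 0, 0.22, -0.0024, -0.0003, 0.0055, 0, 0, 0, 0.22, -0.004, -0.0005, 0.009, 0, 0, 0, 0.22, -0.006, -0.0008, 0.0137, 0, 0, 0, 0.22, -0.006, -0.0008, 0.0137, 0, 0, 0, 0.22, -0.006, -0.0008, 0.0137, 0, 0, 0, 0.22, 0, 0, 0, 0, 0, 0, 0.22]'

```text
clock: 24.9
ee_pos: [492.1, 58.2, 99.9]
orientation: [[-0.905, -0.14, 0.403], [-0.128, 0.99, 0.056], [-0.406, -0.001, -0.914]]
force: [-0.3, 0.3, -0.0]
finger_gap: 56.0
```

```bash
python3 led.py 34 60 5;  python3 - <<'E' 
from look import *
s,im=snap('wrist','w12')
E
```

```text
ledge frame TCP [27.09 59.94 72.09] force ledge [-0.26  0.31  0.1 ] world [492.1  58.2  99.9] rel rot [[-1.0, -0.004, -0.0], [-0.004, 1.0, 0.0], [0.0, 0.0, -1.0]] gap 56.0087976351906 t 24.9
world delta [ 33.28   4.64 -58.48] R [[0.905, -0.1363, -0.4029], [0.1245, 0.9907, -0.0554], [0.4067, 0.0, 0.9135]]
rotvec to go deg [ 0.09 -0.01 -0.21] q [ 0.922  0.781 -1.395  2.323  1.515  0.792  0.237]
```

View pics/w12.png

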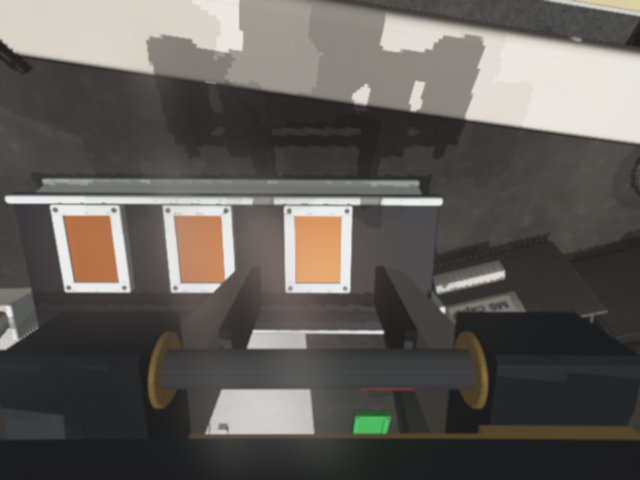

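All three plates stand in line. Next is the bail, with the gripper closed: up, over, and down behind the rod.

carry_out --moves '[-0.0034, -0.0005, 0.0076, 0, 0, 0, -1, -0.0034, -0.0005, 0.0076, 0, 0, 0, -1, -0.0034, -0.0005, 0.0076, 0, 0, 0, -1, 0.0133, -0.0039, 0.0056, 0, 0, 0, -1, 0.0133, -0.0039, 0.0056, 0, 0, 0, -1, 0.0133, -0.0039, 0.0056, 0, 0, 0, -1, 0.0133, -0.0039, 0.0056, 0, 0, 0, -1, 0.0133, -0.0039, 0.0056, 0, 0, 0, -1, 0.0133, -0.0039, 0.0056, 0, 0, 0, -1, 0.0133, -0.0039, 0.0056, 0, 0, 0, -1]'

```text
clock: 25.78
ee_pos: [575.6, 28.9, 159.2]
orientation: [[-0.906, -0.139, 0.399], [-0.127, 0.99, 0.056], [-0.403, 0.0, -0.915]]
force: [-0.1, -0.1, 0.6]
finger_gap: 0.7
```

```bash
python3 led.py 126 20 40;  python3 - <<'E' 
from look import *
from fit import L2W
import json
p=json.load(open('easel.json'))
s,im=snap('wrist','w13');c=cam_of(im,s)
a=1.955;r=np.array([78-45*np.cos(a),0,12+45*np.sin(a)]);print(r,proj(c,L2W(p,[r+[0,y,0] for y in(-50,0,50)])))
s,i2=snap('top','t13')
E
```

```text
ledge frame TCP [123.11  19.49  94.25] force ledge [ 0.11 -0.07  0.58] world [575.6  28.9 159.2] rel rot [[-1.0, -0.002, -0.004], [-0.002, 1.0, 0.001], [0.004, 0.001, -1.0]] gap 0.7235457839573833 t 25.7833
world delta [ 24.41   3.87 -48.39] R [[0.905, -0.1363, -0.4029], [0.1245, 0.9907, -0.0554], [0.4067, 0.0, 0.9135]]
rotvec to go deg [ 0.03 -0.23 -0.15] q [ 0.98   0.814 -1.455  2.106  1.306  0.872  0.569]
[94.86694425  0.         53.7193743 ] [[200.85933729 212.67644182]
 [286.74823459 212.95891937]
 [372.46843249 213.21604152]]
```

View pics/w13.png

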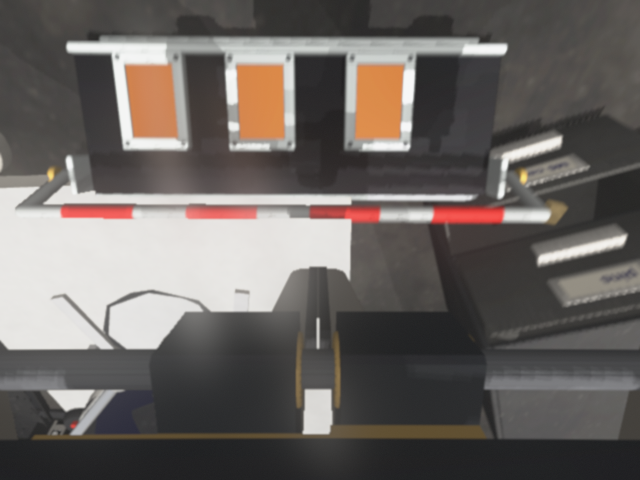

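View pics/t13.png

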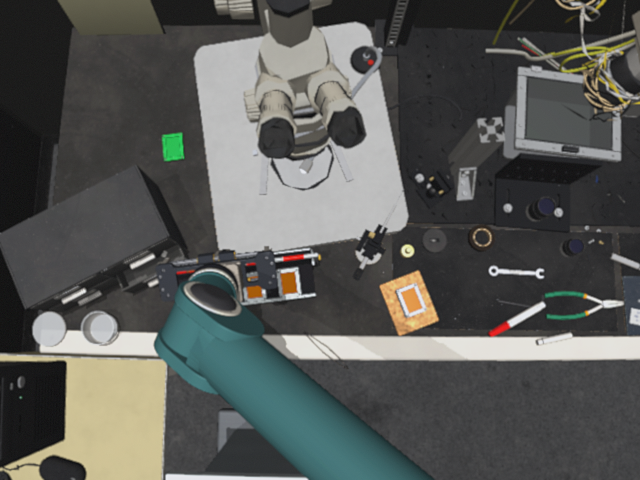

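carry_out --moves '[0.0034, 0.0005, -0.008, 0, 0, 0, -1, 0.0034, 0.0005, -0.008, 0, 0, 0, -1, 0.0034, 0.0005, -0.008, 0, 0, 0, -1, 0.0034, 0.0005, -0.008, 0, 0, 0, -1, 0.0034, 0.0005, -0.008, 0, 0, 0, -1, 0.0034, 0.0005, -0.008, 0, 0, 0, -1, 0, 0, 0, 0, 0, 0, -1, 0, 0, 0, 0, 0, 0, -1, 0, 0, 0, 0, 0, 0, -1, 0, 0, 0, 0, 0, 0, -1]'

```text
clock: 26.72
ee_pos: [595.5, 32.7, 112.3]
orientation: [[-0.906, -0.14, 0.401], [-0.128, 0.99, 0.057], [-0.405, 0.0, -0.915]]
force: [0.5, 0.0, -0.8]
finger_gap: 0.8
```

```bash
python3 led.py 62 20 42
```

```text
ledge frame TCP [122.5   20.54  43.21] force ledge [ 0.14 -0.05 -0.91] world [595.5  32.7 112.3] rel rot [[-1.0, -0.003, -0.002], [-0.003, 1.0, 0.002], [0.002, 0.002, -1.0]] gap 0.7993918130071301 t 26.7167
world delta [-54.2   -8.   -25.71] R [[0.905, -0.1363, -0.4029], [0.1245, 0.9907, -0.0554], [0.4067, 0.0, 0.9135]]
rotvec to go deg [ 0.01 -0.14 -0.2 ] q [ 0.889  0.871 -1.338  2.094  1.426  0.832  0.491]
```

carry_out --moves '[-0.0027, -0.0004, -0.0012, 0, 0, 0, -1, -0.0027, -0.0004, -0.0012, 0, 0, 0, -1, -0.0027, -0.0004, -0.0012, 0, 0, 0, -1, -0.0027, -0.0004, -0.0012, 0, 0, 0, -1, -0.0027, -0.0004, -0.0012, 0, 0, 0, -1, -0.0027, -0.0004, -0.0012, 0, 0, 0, -1, -0.0027, -0.0004, -0.0012, 0, 0, 0, -1, -0.0027, -0.0004, -0.0012, 0, 0, 0, -1, -0.0027, -0.0004, -0.0012, 0, 0, 0, -1, -0.0027, -0.0004, -0.0012, 0, 0, 0, -1]'

```text
clock: 27.55
ee_pos: [568.1, 28.5, 99.8]
orientation: [[-0.906, -0.14, 0.4], [-0.128, 0.99, 0.057], [-0.404, 0.0, -0.915]]
force: [1.4, 1.1, 2.6]
finger_gap: 0.4
```

```bash
python3 led.py 62 20 42
```

```text
ledge frame TCP [92.13 20.18 43.05] force ledge [2.46 0.87 1.7 ] world [568.1  28.5  99.8] rel rot [[-1.0, -0.003, -0.003], [-0.003, 1.0, 0.002], [0.003, 0.002, -1.0]] gap 0.3842924693990611 t 27.55
world delta [-26.81  -3.87 -13.22] R [[0.905, -0.1363, -0.4029], [0.1245, 0.9907, -0.0554], [0.4067, 0.0, 0.9135]]
rotvec to go deg [ 0.01 -0.17 -0.19] q [ 0.916  0.86  -1.335  2.161  1.469  0.806  0.434]
```

carry_out --moves '[-0.0027, -0.0004, -0.0012, 0, 0, 0, -1, -0.0027, -0.0004, -0.0012, 0, 0, 0, -1, -0.0027, -0.0004, -0.0012, 0, 0, 0, -1, -0.0027, -0.0004, -0.0012, 0, 0, 0, -1, -0.0027, -0.0004, -0.0012, 0, 0, 0, -1, -0.0027, -0.0004, -0.0012, 0, 0, 0, -1, -0.0027, -0.0004, -0.0012, 0, 0, 0, -1, -0.0027, -0.0004, -0.0012, 0, 0, 0, -1, -0.0027, -0.0004, -0.0012, 0, 0, 0, -1, 0, 0, 0, 0, 0, 0, -1]'

```text
clock: 28.38
ee_pos: [543.4, 24.7, 88.7]
orientation: [[-0.906, -0.14, 0.399], [-0.128, 0.99, 0.056], [-0.403, -0.0, -0.915]]
force: [1.2, 0.7, -0.5]
finger_gap: 0.4
```

```bash
python3 led.py 72 20 66; python3 - <<'E' 
from look import *
s,im=snap('wrist','w14');s,i2=snap('scene','s14')
E
```

```text
ledge frame TCP [64.75 19.8  43.1 ] force ledge [ 0.95  0.52 -0.96] world [543.4  24.7  88.7] rel rot [[-1.0, -0.003, -0.004], [-0.003, 1.0, 0.001], [0.004, 0.001, -1.0]] gap 0.4190439963504036 t 28.3833
world delta [-2.7  -0.17 23.87] R [[0.905, -0.1363, -0.4029], [0.1245, 0.9907, -0.0554], [0.4067, 0.0, 0.9135]]
rotvec to go deg [ 0.03 -0.21 -0.19] q [ 0.938  0.851 -1.331  2.221  1.514  0.785  0.38 ]
```

View pics/w14.png

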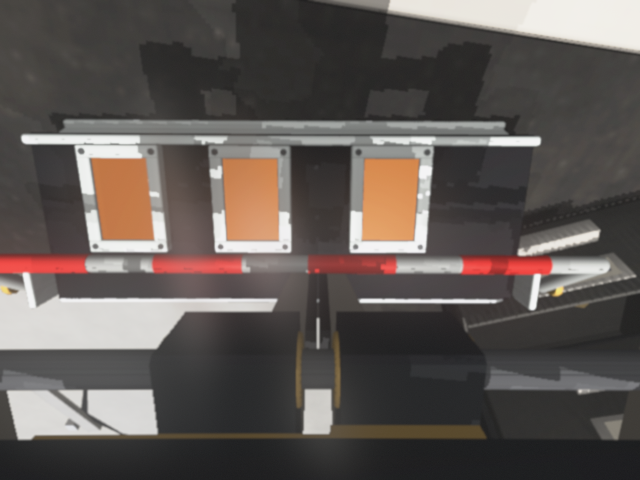

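carry_out --moves '[0.0036, 0.0005, 0.0016, 0, 0, 0, -1, -0.003, -0.0004, 0.0067, 0, 0, 0, -1, -0.003, -0.0004, 0.0067, 0, 0, 0, -1, -0.003, -0.0004, 0.0067, 0, 0, 0, -1, 0, 0, 0, 0, 0, 0, -1, -0.0075, -0.001, -0.0034, 0, 0, 0, -1, -0.0075, -0.001, -0.0034, 0, 0, 0, -1, -0.0075, -0.001, -0.0034, 0, 0, 0, -1, 0, 0, 0, 0, 0, 0, -1, 0, 0, 0, 0, 0, 0, -1]'

```text
clock: 29.32
ee_pos: [515.3, 21.0, 100.0]
orientation: [[-0.906, -0.14, 0.399], [-0.128, 0.99, 0.056], [-0.403, -0.0, -0.915]]
force: [0.5, -0.5, 0.2]
finger_gap: 0.2
```

```bash
python3 led.py 42 20 24; python3 - <<'E' 
from look import *
s,im=snap('wrist','w15')
E
```

```text
ledge frame TCP [43.51 19.9  64.94] force ledge [ 0.53 -0.53  0.02] world [515.3  21.  100. ] rel rot [[-1.0, -0.003, -0.004], [-0.003, 1.0, 0.001], [0.004, 0.001, -1.0]] gap 0.169934623404236 t 29.3167
world delta [ 15.12   2.18 -38.01] R [[0.905, -0.1363, -0.4029], [0.1245, 0.9907, -0.0554], [0.4067, 0.0, 0.9135]]
rotvec to go deg [ 0.04 -0.23 -0.21] q [ 1.     0.811 -1.382  2.275  1.486  0.775  0.38 ]
```

View pics/w15.png

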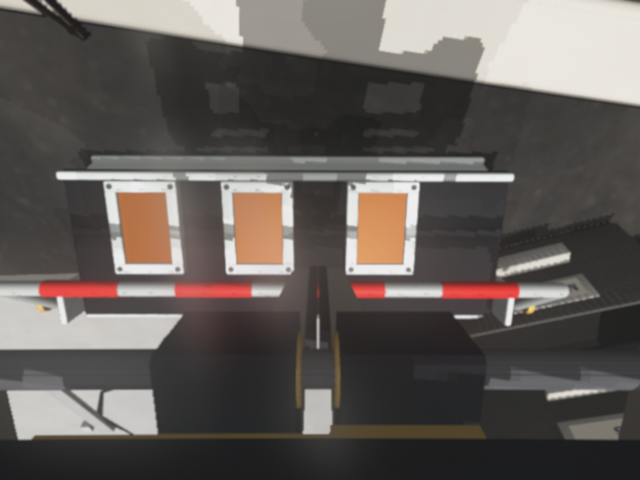

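carry_out --moves '[0.0014, 0.0002, -0.0033, 0, 0, 0, -1, 0.0014, 0.0002, -0.0033, 0, 0, 0, -1, 0.0014, 0.0002, -0.0033, 0, 0, 0, -1, 0.0014, 0.0002, -0.0033, 0, 0, 0, -1, 0.0014, 0.0002, -0.0033, 0, 0, 0, -1, 0.0014, 0.0002, -0.0033, 0, 0, 0, -1, 0.0014, 0.0002, -0.0033, 0, 0, 0, -1, 0.0012, 0.0002, -0.0033, 0, 0, 0, -1, 0.0012, 0.0002, -0.0033, 0, 0, 0, -1, 0.0012, 0.0002, -0.0033, 0, 0, 0, -1]'

```text
clock: 30.2
ee_pos: [530.3, 23.3, 67.5]
orientation: [[-0.905, -0.14, 0.401], [-0.127, 0.99, 0.057], [-0.405, 0.0, -0.914]]
force: [-0.5, 0.3, 0.7]
finger_gap: 0.3
```

```bash
python3 led.py 40 20 22; python3 - <<'E' 
from look import *
s,im=snap('wrist','w16')
E
```

```text
ledge frame TCP [44.09 20.18 29.04] force ledge [-0.11  0.31  0.82] world [530.3  23.3  67.5] rel rot [[-1.0, -0.003, -0.002], [-0.003, 1.0, 0.002], [0.002, 0.002, -1.0]] gap 0.30661293678441615 t 30.2
world delta [-0.84 -0.3  -8.1 ] R [[0.905, -0.1363, -0.4029], [0.1245, 0.9907, -0.0554], [0.4067, 0.0, 0.9135]]
rotvec to go deg [ 0.   -0.12 -0.19] q [ 0.926  0.868 -1.293  2.26   1.599  0.77   0.304]
```

View pics/w16.png

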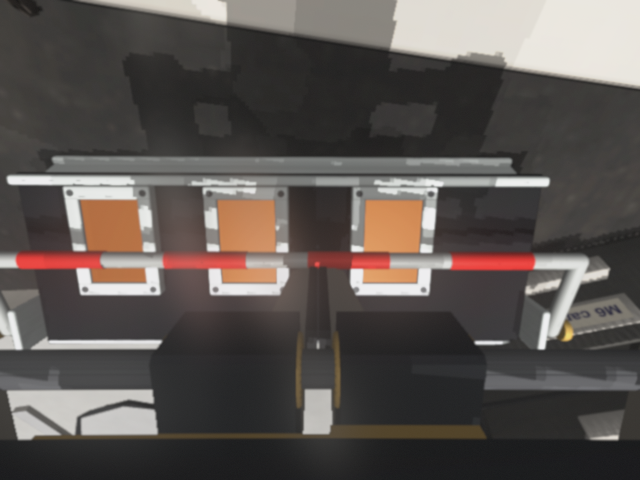

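carry_out --moves '[-0.0016, -0.0002, 0.0036, 0, 0, 0, -1, -0.0036, -0.0005, -0.0016, 0, 0, 0, -1, -0.0036, -0.0005, -0.0016, 0, 0, 0, -1, 0, 0, 0, 0, 0, 0, -1, 0.0008, 0.0001, -0.0018, 0, 0, 0, -1, 0.0008, 0.0001, -0.0018, 0, 0, 0, -1, 0.0008, 0.0001, -0.0018, 0, 0, 0, -1, 0.0008, 0.0001, -0.0018, 0, 0, 0, -1, 0.0008, 0.0001, -0.0018, 0, 0, 0, -1, 0.0008, 0.0001, -0.0018, 0, 0, 0, -1]'

```text
clock: 31.08
ee_pos: [525.5, 22.7, 56.9]
orientation: [[-0.906, -0.14, 0.4], [-0.128, 0.99, 0.057], [-0.404, 0.0, -0.915]]
force: [-2.6, 0.1, 0.3]
finger_gap: 0.3
```

```bash
python3 led.py 36 20 17
```

```text
ledge frame TCP [35.4  20.2  21.33] force ledge [-2.22  0.48  1.32] world [525.5  22.7  56.9] rel rot [[-1.0, -0.003, -0.003], [-0.003, 1.0, 0.002], [0.003, 0.002, -1.0]] gap 0.32925605021206616 t 31.0833
world delta [ 2.31  0.11 -3.71] R [[0.905, -0.1363, -0.4029], [0.1245, 0.9907, -0.0554], [0.4067, 0.0, 0.9135]]
rotvec to go deg [ 0.01 -0.19 -0.19] q [ 0.918  0.882 -1.274  2.273  1.638  0.768  0.272]
```

carry_out --moves '[0.0004, 0.0001, -0.0009, 0, 0, 0, -1, 0.0004, 0, -0.0009, 0, 0, 0, -1, 0.0004, 0.0001, -0.0009, 0, 0, 0, -1, 0, 0, 0, 0, 0, 0, -1, 0.0004, 0, -0.0009, 0, 0, 0, -1, 0, 0, 0, 0, 0, 0, -1, 0, 0, 0, 0, 0, 0, -1, 0, 0, 0, 0, 0, 0, -1, 0, 0, 0, 0, 0, 0, -1, 0, 0, 0, 0, 0, 0, -1]'

```text
clock: 31.92
ee_pos: [526.9, 23.0, 54.1]
orientation: [[-0.906, -0.14, 0.401], [-0.128, 0.99, 0.056], [-0.404, -0.001, -0.915]]
force: [-5.1, -1.8, 9.9]
finger_gap: 0.2
```

```bash
python3 led.py 36 20 17
```

```text
ledge frame TCP [35.6  20.28 18.21] force ledge [-0.86 -1.11 11.17] world [526.9  23.   54.1] rel rot [[-1.0, -0.004, -0.003], [-0.004, 1.0, 0.001], [0.003, 0.001, -1.0]] gap 0.19207401830758053 t 31.9167
world delta [ 0.88 -0.16 -0.94] R [[0.905, -0.1363, -0.4029], [0.1245, 0.9907, -0.0554], [0.4067, 0.0, 0.9135]]
rotvec to go deg [ 0.06 -0.14 -0.22] q [ 0.911  0.888 -1.268  2.271  1.649  0.769  0.265]
```

carry_out --moves '[0.0004, 0.0001, -0.0009, 0, 0, 0, -1, 0, 0, 0, 0, 0, 0, -1, 0, 0, 0, 0, 0, 0, -1, 0, 0, 0, 0, 0, 0, -1, 0, 0, 0, 0, 0, 0, -1, 0, 0, 0, 0, 0, 0, -1, 0, 0, 0, 0, 0, 0, -1, 0, 0, 0, 0, 0, 0, -1, 0, 0, 0, 0, 0, 0, -1, 0, 0, 0, 0, 0, 0, -1]'

```text
clock: 32.75
ee_pos: [527.1, 23.0, 53.9]
orientation: [[-0.905, -0.14, 0.401], [-0.129, 0.99, 0.055], [-0.405, -0.002, -0.914]]
force: [-12.8, -4.7, 20.0]
finger_gap: 0.2
```

```bash
python3 led.py 36 20 17; python3 - <<'E' 
from look import *
s,im=snap('wrist','w17')
E
```

```text
ledge frame TCP [35.63 20.31 17.93] force ledge [-4.02 -2.93 23.72] world [527.1  23.   53.9] rel rot [[-1.0, -0.005, -0.002], [-0.005, 1.0, -0.0], [0.002, -0.0, -1.0]] gap 0.22929609630283818 t 32.75
world delta [ 0.75 -0.2  -0.7 ] R [[0.905, -0.1363, -0.4029], [0.1245, 0.9907, -0.0554], [0.4067, 0.0, 0.9135]]
rotvec to go deg [ 0.13 -0.1  -0.24] q [ 0.91   0.888 -1.267  2.272  1.652  0.771  0.263]
```

View pics/w17.png

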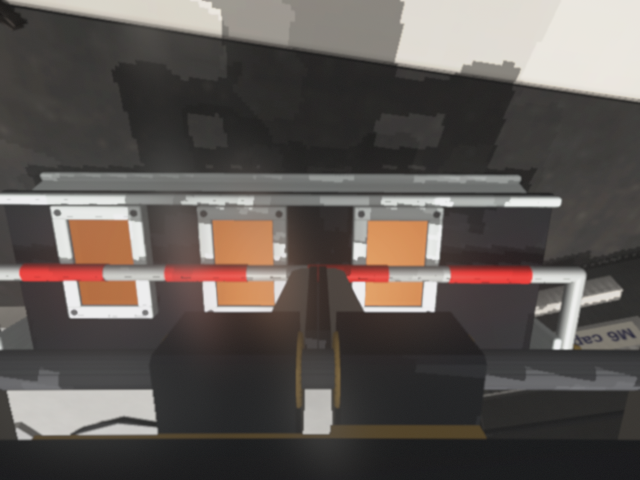

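It's at a hard stop (24 N for 0.3 mm), with the rod across all three plates. Retracting.

carry_out --moves '[-0.0004, -0.0001, 0.0009, 0, 0, 0, -1, -0.0008, -0.0001, 0.0018, 0, 0, 0, -1, -0.002, -0.0003, 0.0045, 0, 0, 0, -1, -0.004, -0.0005, 0.009, 0, 0, 0, -1, -0.006, -0.0008, 0.0137, 0, 0, 0, -1, -0.008, -0.001, 0.018, 0, 0, 0, -1, -0.012, 0, 0.025, 0, 0, 0, -1, -0.012, 0, 0.025, 0, 0, 0, -1, -0.012, 0, 0.025, 0, 0, 0, -1, -0.006, 0, 0.012, 0, 0, 0, -1]'

```text
clock: 33.63
ee_pos: [465.6, 21.4, 185.3]
orientation: [[-0.906, -0.142, 0.4], [-0.128, 0.99, 0.061], [-0.404, 0.004, -0.915]]
force: [-1.5, -1.3, 1.1]
finger_gap: 0.5
```

carry_out --moves '[0, -0.01, 0.01, 0, 0, 0, -1, 0, -0.025, 0.01, 0, 0, 0, -1, 0, -0.03, 0.01, 0, 0, 0, -1, 0, -0.03, 0, 0, 0, 0, -1, 0, -0.03, 0, 0, 0, 0, -1, 0, -0.03, 0, 0, 0, 0, -1, 0, -0.03, 0, 0, 0, 0, -1, 0, -0.03, 0, 0, 0, 0, -1, 0, -0.01, 0, 0, 0, 0, -1, 0, 0, 0, 0, 0, 0, -1]'

```text
clock: 34.47
ee_pos: [464.6, -190.6, 207.4]
orientation: [[-0.908, -0.136, 0.395], [-0.124, 0.991, 0.057], [-0.399, 0.002, -0.917]]
force: [0.0, 0.1, -0.4]
finger_gap: 0.6
```

```bash
python3 led.py; python3 - <<'E' 
from look import *
s,im=snap('scene','s20');k=im['color'][225:365,235:385];cv2.imwrite('pics/s20c.png',cv2.resize(k,None,fx=4,fy=4,interpolation=cv2.INTER_CUBIC)[:,:,::-1])
s,im=snap('top','t20')
k=im['color'][235:345,155:455];cv2.imwrite('pics/t20c.png',cv2.resize(k,None,fx=2.6,fy=2.6,interpolation=cv2.INTER_CUBIC)[:,:,::-1])
E
```

```text
ledge frame TCP [  14.97 -182.75  195.15] force ledge [-0.16  0.07 -0.39] world [ 464.6 -190.6  207.4] rel rot [[-1.0, 0.001, -0.008], [0.001, 1.0, 0.002], [0.008, 0.002, -1.0]] gap 0.6409256321774661 t 34.4667
rotvec to go deg [-0.07 -0.49 -0.  ] q [ 1.715  0.525 -1.492  2.166  0.608  0.616  1.597]
```

View pics/s20c.png

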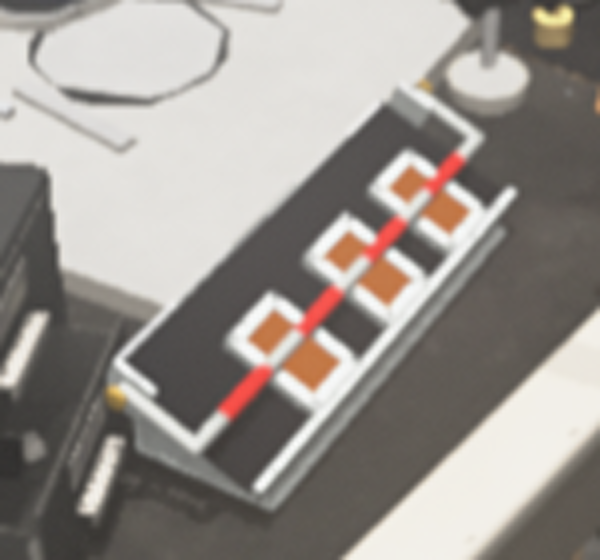

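View pics/t20c.png

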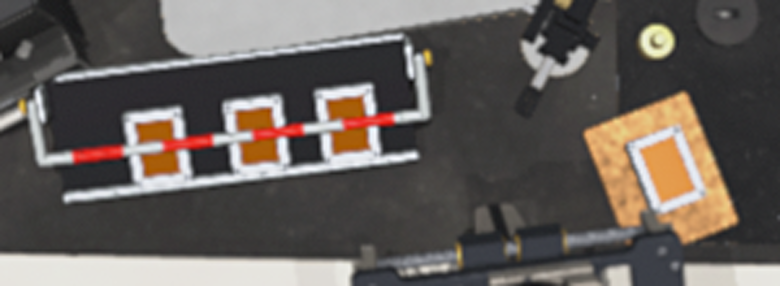

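```bash
python3 - <<'E' 
from look import *
from fit import L2W,ct,cs,pl
import json
p=json.load(open('easel.json'))
t=cv2.imread('pics/t20.png');s=cv2.imread('pics/s20.png')
def draw(im,c,x,y,w,h,k,n,before):
    I=cv2.resize(im[y:y+h,x:x+w],None,fx=k,fy=k,interpolation=cv2.INTER_CUBIC);B=cv2.resize(cv2.imread(before)[y:y+h,x:x+w],None,fx=k,fy=k,interpolation=cv2.INTER_CUBIC)
    f=lambda P:((proj(c,P)-[x,y]+.5)*k-.5).round().astype(int)
    for yy,J in ((p[4],I),(p[5],I),(60,I),(p[4],B),(p[5],B)): cv2.polylines(J,[f(L2W(p,pl(yy)))],True,(0,255,0),1)
    for a,col in((0,(255,255,0)),(.1,(255,0,255))):
        r=np.array([78-45*np.cos(a),0,12+45*np.sin(a)]);cv2.polylines(I,[f(L2W(p,[r+[0,149,0],r-[0,149,0]]))],False,col,1)
    cv2.imwrite(f'pics/{n}.png',np.vstack([I,B]) if w>h*1.3 else np.hstack([I,B]))
draw(t,ct,160,240,165,75,4.7,'t21','pics/top0.png')
draw(s,cs,255,235,115,120,3.4,'s21','pics/scene0.png')
E
```

```text
(no output)
```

View pics/t21.png

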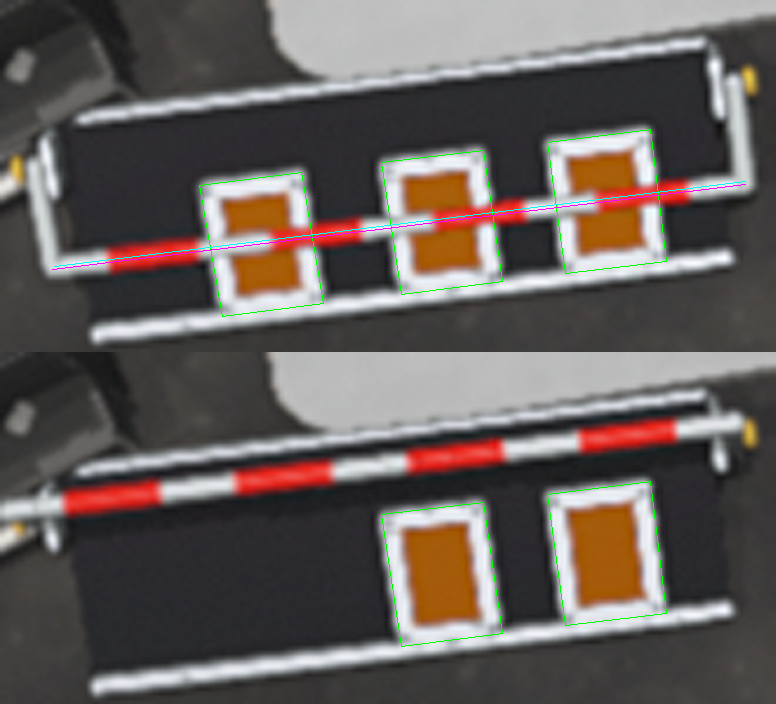

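View pics/s21.png

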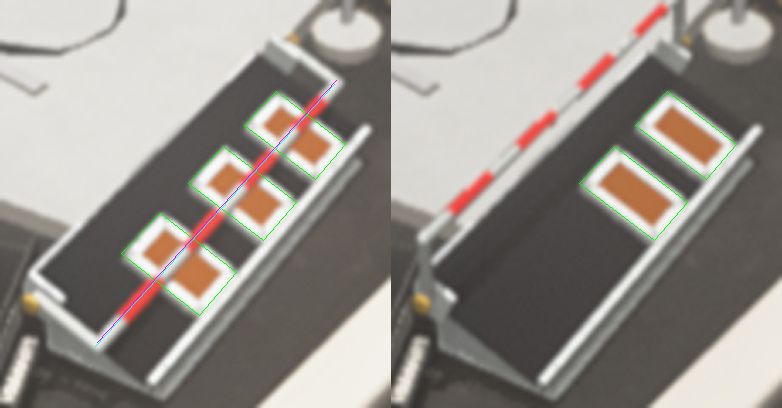

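```bash
python3 -c "
from rig import robot
print(robot.sense()['clock'],robot.sign_off())"
```

```text
the job is handed in; nothing more can be done
34.5667 None
```

The top plate is off the stack and flat on the easel, short edge on the ledge, to the left of the pair. The bail is all the way down with its rod across all three plates. I handed the job in at 34.6 s; the limit is 58 s.

**What I did**
- I touched the stack lightly to find its height, then gripped and lifted only the top plate.
- On the first lowering at the easel, joints 6 and 7 reached their range limits: the readings were 0.149 and -2.921, against 0.15 and -2.92. I backed off, turned the gripper half round and came down again.
- I slid the plate against the ledge in contact with the face and released it there, so it was not dropped.
- With the fingers shut, I pushed the bail over from behind. I then pressed it down from above until it stopped hard, at about 24 N.

**Last checks, from the top and scene cameras**
- **New plate:** it matches the drawn outline about 60 mm left of the middle, roughly 34 mm clear of its neighbour. It is in line with the other two plates.
- **Neighbours:** plate_a and plate_b fit the same outlines before and after.
- **Bail rod:** it lies at the drawn angle 0. The pictures cannot separate 0 from 0.1 rad, so the hard stop is the better evidence. The fingertip stopped about 1 mm higher than expected, which I take as measuring error.
- **Stack:** it looked in place on its mat with the arm clear.

**Unexplained:** about 4 N showed sideways on the tool just after release. It was gone after I pulled back, and nothing had shifted.

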